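Build and load a three-tier cheese stand

ROBOT

A 6-joint arm with a two-finger parallel gripper is mounted at the origin on a cart in front of the work surface, level with it; the furniture and walls round the work are solid. World frame = base frame: x ahead of the robot, y to its left, z up, the work surface at z = 0. Lengths are in m, angles in degrees, forces in N, time in s.
With the tool pointing down it reaches from about 0.35 to 1 m from the base axis. Payload 7.1 kg.
Tool frame: the origin (TCP) lies between the finger pads; the fingertips stand ahead of it and the grasp point (between the pads) lies 2 mm behind it (manip.tcp_to_tips is the z of the fingertips in the tool frame, in m); z points along the fingers, y is the direction in which the jaws open and shut (so a half turn about z gives the same grasp; the last joint's range is limited). The gripper opens to 85 mm and grips with 20 to 120 N. Pads are 22 mm wide; open, the fingers measure 114 mm over their backs; the gripper's body (76 mm by 85 mm) begins 54 mm behind the grasp point. The pads swing forward as they close: fully open they stand 13 mm farther back than shut.
Start: joints at [72.536, 24.242, 93.386, -0, 62.372, -1.089], TCP at [0.176, 0.6, 0.248] pointing down, gripper open.
Joint ranges: [-172.04, 172.04], [-51.8, 120.97], [4.93, 147.93], [-75.15, 255.16], [6.16, 154.13], [-145.62, 145.62]. Speed limits (degrees/s): [136.94, 136.94, 172.46, 180, 180, 180].

INTERFACE

Orientations are given as a 3x3 rotation matrix whose columns are the frame's x, y, z axes.
In Python, from workcell import monitor, optics, workorder, manip gives the robot as it stands. The module is installed in compiled form; this text tells all that it offers.
- The arm moves only by the shell command python3 -m pendant 'ROWS' [FORCE]. ROWS is text: rows parted by semicolons, each of 7 numbers parted by spaces: the shift along the tool's x, y, z in mm, then the turn, a rotation vector about the tool's x, y, z in degrees, then the opening, from 0 (shut) to 1 (fully open). A call has 1 to 20 rows; each row shifts and turns the pose as measured when the row begins, along the tool's axes as they then stand; what a row does not reach is not made up. A row lasts 1/12 s, in which the tool goes at most 41.7 mm and 7.16 degrees, less where a joint would pass 70% of its speed; a pose out of reach is approached as far as the arm can. A call with a gripper value outside its range is refused whole. The fingers move at their own pace and stop on an object; FORCE is the grip in N (left out, the last holds). Time passes only in rows, so rows that do not move let the fingers close. It gives the time, the measured TCP pose, the force and the opening at its end, in the units of the state.
- monitor.observe(): the state, without advancing time (a new reading comes with each control period).
- optics.grab_frame(name): name is "scene" or "top" or "wrist"; returns the picture (420x560x3 uint8, blue, green, red); there is no depth.
- optics.get_calibration(name): a dict with "fx", "fy", "cx", "cy" (pixels), "k1" (the pictures are not rectified: a ray, as slopes to the right and down, at radius r is drawn at 1 + k1 r^2 times it, then the intrinsics apply), "origin" and "orientation" of the camera in the world. Camera axes: x right, y down, z forward; pixel columns grow to the right and rows downward; lengths in m; the calibration is good to about 2 mm. A picture is of the moment at which its call begins: read the wrist's pose just before it. get_calibration takes no time and is no camera call; for the wrist camera it gives the pose at the moment of the call.
- workorder.close_job(): hands the job in, once; it reports no verdict.
The state is a dict: "time_s": time; "joint_pos": joint angles; "qvel": joint speeds; "effort": joint torques, N m; "ee_pos": TCP position; "tool_rot": TCP orientation; "force": force on the tool from outside, world axes, zero at the start; "wrist_torque": the same for the moment, N m; "opening": opening from 0.0 (shut) to 1.0 (fully open).
Only numpy, scipy, OpenCV 4.12 (cv2) and the standard library are available. Lean on these libraries where they do the work, as an engineer would, in place of code of your own. Each camera call takes 0.05 s, during which the arm holds its last target.

TASK

Set up the cheese stand from the bottom up, filling each plate before the next one covers it: stand the tall goat cheese on the big base plate, plug the wider of the two loose plates onto the base's post, stand the flat goat cheese on that plate, then plug the narrower plate on top and crown it with the steel finial. Each plugged part must sit fully home and level, the cheeses stay upright on their plates beside the posts, and the pot of picks is left standing where it is.

Things in the scene. Friction and masses are not known exactly. Their poses are not given: they have to be found in the camera images.
- base_tier: Heavy base (1.6 kg, loose): round wooden plate, 180 mm diameter, top 14 mm above the worktop; metal post of 36 mm diameter to a flat shoulder at 68 mm; on it a tapered spigot 14 mm tall (20 mm wide for 4 mm, then narrowing to 11 mm), tip at 82 mm. Origin: centre of the underside, z up. All stand parts are round: yaw does not matter.
- wide_tier_c (a point): Middle tier, 0.3 kg: wooden plate 150 mm wide, 10 mm thick, its 36 mm metal post (the grip) ending in a shoulder 64 mm above the underside, and the same spigot. A blind socket in the underside, 23 mm wide, 20 mm deep, drops over a spigot until the underside rests on that shoulder. Point: on the axis, mid-post, 37 mm above the underside; z up.
- narrow_tier_c (a point): Top tier, 0.24 kg: the same as the middle tier in post, spigot, socket and all heights, but its plate is only 104 mm wide. Point: on the axis, mid-post, 37 mm above the underside; z up.
- finial_c (a point): Steel finial, 0.12 kg, a stubby round cap 45 mm tall standing on the worktop: 36 mm diameter up to 22 mm above its underside, above that a neck of 30 mm diameter from 27 to 40 mm, with a rounded top. A blind socket 23 mm wide and 17 mm deep in its underside drops over a spigot until it rests on the shoulder. This point: on its axis, 22.5 mm above its underside; z up.
- tall_cheese_c (a point): Tall goat cheese: whitish slim upright cylinder, 34 mm diameter, 46 mm tall, 0.05 kg, firm. This point: its centre, 23 mm above its underside; z up.
- flat_cheese_c (a point): Flat goat cheese: whitish low round, 48 mm diameter, 24 mm tall, 0.05 kg, firm. This point: its centre, 12 mm above its underside; z up.
- pick_pot: Bystander: blue-grey pot of wooden tasting picks, 48 mm diameter, 79 mm tall, light and loose, standing on the worktop. Origin: centre of its underside; z up. Behind all the things a clear glass screen and, above it, the front of an overhanging display case stand upright at x = 0.68 m, to 0.44 m above the worktop: keep gripper and wrist in front of it.

How it is judged (in metres and radians):
On the way, in this order (a step that is already met when the one before it is completed fails the run):
1. the tall cheese stands released on the base plate (z of tall_cheese_c in the frame of base_tier between 0.032 and 0.042 m and horizontal distance between tall_cheese_c and base_tier below 0.08 m and angle between tall_cheese_c's own z axis and vertical below 0.15 rad and contact force between the fingers and tall_cheese below 0.05 N), for 0.2 s.
2. the wider plate is fully home on the base's post, the tall cheese still standing below it (z of wide_tier_c in the frame of base_tier between 0.101 and 0.109 m and horizontal distance between wide_tier_c and base_tier below 0.006 m and angle between wide_tier_c's own z axis and vertical below 0.07 rad and z of tall_cheese_c in the frame of base_tier between 0.032 and 0.042 m and horizontal distance between tall_cheese_c and base_tier below 0.08 m and angle between tall_cheese_c's own z axis and vertical below 0.15 rad and contact force between the fingers and wide_tier below 0.05 N), for 0.2 s.
3. the flat cheese stands released on the wider plate (z of flat_cheese_c in the frame of wide_tier_c between -0.02 and -0.01 m and horizontal distance between flat_cheese_c and wide_tier_c below 0.067 m and angle between flat_cheese_c's own z axis and vertical below 0.15 rad and z of wide_tier_c in the frame of base_tier between 0.101 and 0.109 m and horizontal distance between wide_tier_c and base_tier below 0.006 m and angle between wide_tier_c's own z axis and vertical below 0.07 rad and contact force between the fingers and flat_cheese below 0.05 N), for 0.2 s.
4. the narrower plate is fully home on the wider plate's post, the flat cheese still standing below it (z of narrow_tier_c in the frame of wide_tier_c between 0.06 and 0.068 m and horizontal distance between narrow_tier_c and wide_tier_c below 0.006 m and angle between each of narrow_tier_c, wide_tier_c's own z axis and vertical below 0.07 rad and z of flat_cheese_c in the frame of wide_tier_c between -0.02 and -0.01 m and horizontal distance between flat_cheese_c and wide_tier_c below 0.067 m and angle between flat_cheese_c's own z axis and vertical below 0.15 rad and z of wide_tier_c in the frame of base_tier between 0.101 and 0.109 m and horizontal distance between wide_tier_c and base_tier below 0.006 m and contact force between the fingers and narrow_tier below 0.05 N), for 0.2 s.
5. the finial is fully home on the narrower plate's post (z of finial_c in the frame of narrow_tier_c between 0.0455 and 0.0535 m and horizontal distance between finial_c and narrow_tier_c below 0.006 m and angle between each of finial_c, narrow_tier_c's own z axis and vertical below 0.07 rad and z of narrow_tier_c in the frame of wide_tier_c between 0.06 and 0.068 m and horizontal distance between narrow_tier_c and wide_tier_c below 0.006 m and contact force between the fingers and finial below 0.05 N), for 0.2 s.
At the end, for the whole second after the job is handed in: Base, wider plate, narrower plate and finial plugged in that order (6 mm of the axis, 4 mm of seated height, level to 0.07 rad); tall cheese upright on the base plate (centre within 80 mm of the axis), flat cheese on the wider plate (within 67 mm); pot not disturbed; all released and at rest (z of tall_cheese_c in the frame of base_tier between 0.032 and 0.042 m and horizontal distance between tall_cheese_c and base_tier below 0.08 m and angle between each of tall_cheese_c, flat_cheese_c's own z axis and vertical below 0.15 rad and z of wide_tier_c in the frame of base_tier between 0.101 and 0.109 m and horizontal distance between wide_tier_c and base_tier below 0.006 m and angle between each of wide_tier_c, narrow_tier_c, finial_c's own z axis and vertical below 0.07 rad and z of flat_cheese_c in the frame of wide_tier_c between -0.02 and -0.01 m and horizontal distance between flat_cheese_c and wide_tier_c below 0.067 m and z of narrow_tier_c in the frame of wide_tier_c between 0.06 and 0.068 m and horizontal distance between narrow_tier_c and wide_tier_c below 0.006 m and z of finial_c in the frame of narrow_tier_c between 0.0455 and 0.0535 m and horizontal distance between finial_c and narrow_tier_c below 0.006 m and angle between base_tier's own z axis and vertical below 0.05 rad and height (world z) of base_tier below 0.01 m and linear speed of each of base_tier, wide_tier, narrow_tier, finial, tall_cheese, flat_cheese below 0.02 m/s); the robot touches nothing.
It fails at once if the pot of picks is pushed more than 30 mm or tipped over (distance of pick_pot from where it was at the start of the episode above 0.03 m or angle between pick_pot's own z axis and vertical above 0.35 rad).
It also fails if it takes over 134 s, if anything falls off the work surface, if the arm or the gripper's body presses on something with over 40 N, if the wrist force passes 120 N, or if a joint passes its speed limit or range.

## Working session

There is one attempt and no reset: what is moved stays moved. The work goes in short steps, Python scripts to look and compute and a shell command to move; the robot and the scene stay as the last step left them, time stands still between calls to the robot, and variables do not carry over. Pictures are saved under pics/ and viewed, and the job is handed in when it is done.

```bash
mkdir -p pics; cat > h.py <<'E'
import numpy as np, cv2
from workcell import monitor, optics, workorder, manip
def snap(n,f):
    c=optics.get_calibration(n); im=optics.grab_frame(n); cv2.imwrite('pics/'+f+'.png',im); np.save('pics/'+f+'.npy',np.array([c],dtype=object),allow_pickle=True); return im,c
def load(f):
    return cv2.imread('pics/'+f+'.png'), np.load('pics/'+f+'.npy',allow_pickle=True)[0]
def ray(c,u,v):
    x=(u-c['cx'])/c['fx'];y=(v-c['cy'])/c['fy'];a,b=x,y
    for _ in range(20):
        s=1+c['k1']*(a*a+b*b);a,b=x/s,y/s
    d=np.array(c['orientation'])@np.array([a,b,1.]);return np.array(c['origin']),d/np.linalg.norm(d)
def plane(c,u,v,z):
    o,d=ray(c,u,v);return o+d*(z-o[2])/d[2]
def proj(c,p):
    q=np.array(c['orientation']).T@(np.array(p)-np.array(c['origin']));a,b=q[0]/q[2],q[1]/q[2];s=1+c['k1']*(a*a+b*b)
    return np.array([c['fx']*a*s+c['cx'],c['fy']*b*s+c['cy']])
def st():
    s=monitor.observe();print('t',s['time_s'],'p',np.round(s['ee_pos'],4),'F',np.round(s['force'],1),'op',round(s['opening'],3));print(np.round(s['tool_rot'],3).tolist());return s
E
python3 - <<'E'
from h import *
st();print(manip.tcp_to_tips)
for n in('scene','top','wrist'):
    im,c=snap(n,n+'0');print(n,{k:np.round(v,3).tolist() for k,v in c.items()})
E
```

```text
t 0.0 p [0.176  0.5992 0.2475] F [-0.4  0.5  0.7] op 1.003
[[-0.959, 0.282, -0.0], [0.282, 0.959, -0.002], [0.0, -0.002, -1.0]]
0.017
scene {'fx': 439.661, 'fy': 439.661, 'cx': 279.541, 'cy': 210.929, 'k1': -0.047, 'origin': [-0.041, -0.682, 0.936], 'orientation': [[0.799, -0.429, 0.422], [-0.602, -0.569, 0.56], [0.0, -0.702, -0.712]]}
top {'fx': 453.605, 'fy': 453.605, 'cx': 286.118, 'cy': 205.638, 'k1': 0.044, 'origin': [0.285, -0.015, 1.449], 'orientation': [[0.026, -0.989, 0.146], [-1.0, -0.025, 0.013], [-0.009, -0.146, -0.989]]}
wrist {'fx': 307.859, 'fy': 307.859, 'cx': 281.681, 'cy': 214.397, 'k1': 0.008, 'origin': [0.105, 0.62, 0.374], 'orientation': [[0.283, 0.917, 0.282], [0.959, -0.27, -0.084], [-0.001, 0.294, -0.956]]}
```

View pics/scene0.png

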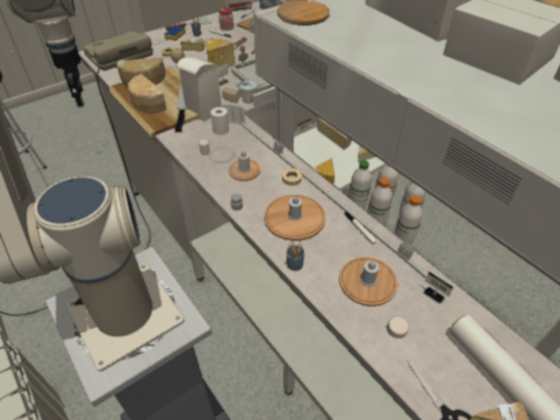

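View pics/top0.png

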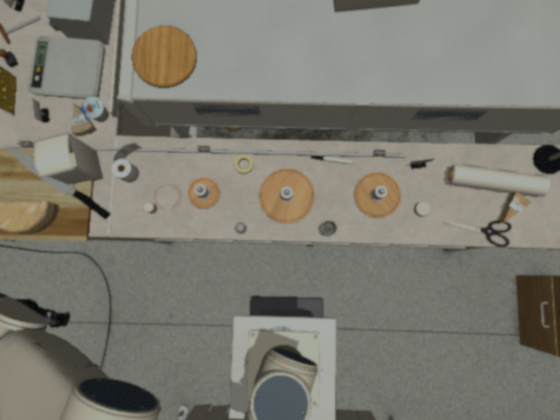

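View pics/wrist0.png

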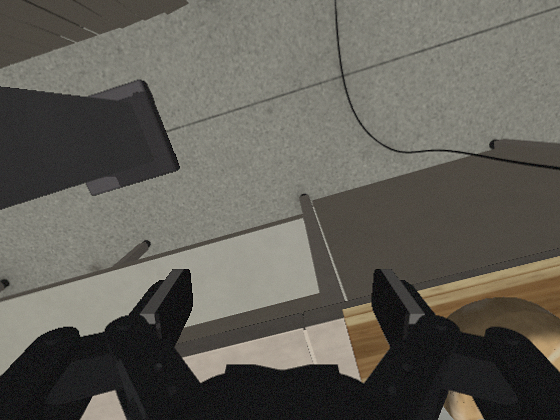

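The top picture shows the base at (287,194), the wide tier at (378,194) and the narrow tier at (203,192). The finial is at (241,227), the tall cheese at (149,208), the flat cheese at (423,209) and the pot at (328,228). Next I'll measure each of them.

```bash
python3 - <<'E'
from h import *
im,c=load('top0'); cv2.imwrite('pics/topz.png',cv2.resize(im[140:250,120:460],None,fx=2.35,fy=2.35,interpolation=cv2.INTER_CUBIC))
im2,c2=load('scene0'); cv2.imwrite('pics/scz.png',cv2.resize(im2[120:350,180:430],None,fx=2.6,fy=2.6,interpolation=cv2.INTER_CUBIC))
hsv=cv2.cvtColor(im,cv2.COLOR_BGR2HSV)
for n,(u,v) in dict(base=(287,175),wide=(378,208),narrow=(203,202),tall=(149,208),flat=(423,209),fin=(241,227),pot=(328,228)).items(): print(n,im[v,u],hsv[v,u])
print(im[225,180],hsv[225,180])
# wood plates
m=((hsv[...,1]>110)&(hsv[...,0]<22)).astype(np.uint8)*255
m=cv2.morphologyEx(m,cv2.MORPH_OPEN,np.ones((3,3)))
for k in cv2.findContours(m,cv2.RETR_EXTERNAL,cv2.CHAIN_APPROX_NONE)[0]:
    if cv2.contourArea(k)<300: continue
    h=cv2.convexHull(k);e=cv2.fitEllipse(k);(u,v)=e[0]
    if 140<v<245:
        for z in(.014,.01): print(np.round(e[0],1),np.round(e[1],1),z,np.round(plane(c,u,v,z),4), 'dia', np.linalg.norm(plane(c,u-e[1][1]/2,v,z)-plane(c,u+e[1][1]/2,v,z)).round(4))
E
```

```text
base [ 86 125 156] [ 17 114 156]
wide [ 88 126 157] [ 17 112 157]
narrow [ 86 125 156] [ 17 114 156]
tall [154 168 167] [ 32  21 168]
flat [150 164 166] [ 26  25 166]
fin [138 141 144] [ 15  11 144]
pot [75 86 90] [22 42 90]
[135 146 152] [ 19  29 152]
[ 67.1 222.9] [28.9 57.4] 0.014 [0.4245 0.6946 0.014 ] dia 0.1787
[ 67.1 222.9] [28.9 57.4] 0.01 [0.4249 0.6965 0.01  ] dia 0.1792
[203.2 192.8] [26.6 27. ] 0.014 [0.5321 0.2709 0.014 ] dia 0.0867
[203.2 192.8] [26.6 27. ] 0.01 [0.5328 0.2717 0.01  ] dia 0.0869
[377.1 194.6] [42.4 43.9] 0.014 [ 0.5402 -0.2866  0.014 ] dia 0.1395
[377.1 194.6] [42.4 43.9] 0.01 [ 0.5409 -0.2874  0.01  ] dia 0.1399
[282. 195.] [42.5 50.9] 0.014 [0.5314 0.0177 0.014 ] dia 0.1633
[282. 195.] [42.5 50.9] 0.01 [0.5321 0.0178 0.01  ] dia 0.1637
```

```bash
ls pics
```

```text
scene0.npy
scene0.png
scz.png
top0.npy
top0.png
topz.png
wrist0.npy
wrist0.png
```

View pics/topz.png

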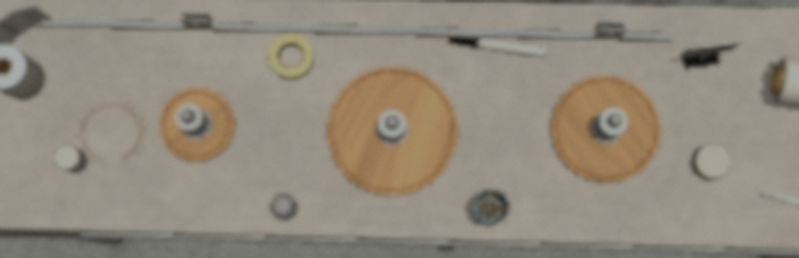

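View pics/scz.png

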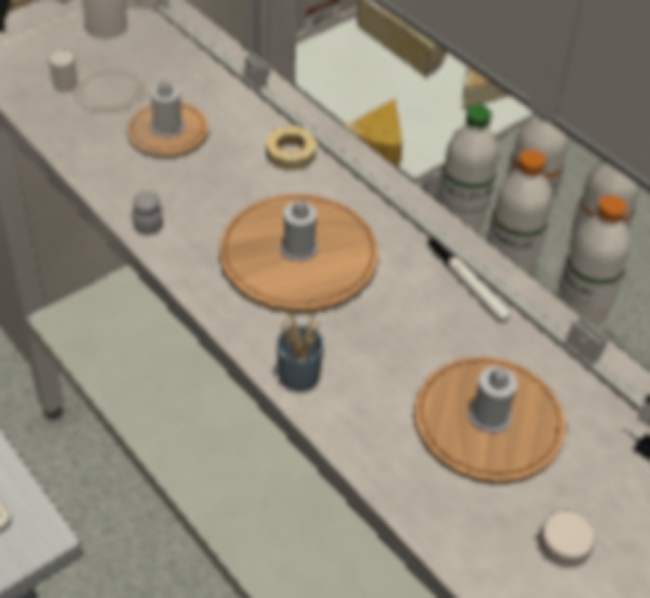

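The pictures confirm the layout and the sizes are consistent. Only the base's ellipse is merged with something else. I'll refine with masks and two-view ray intersection.

```bash
cat >> h.py <<'E'
def tri(c1,p1,c2,p2):
    o1,d1=ray(c1,*p1);o2,d2=ray(c2,*p2)
    A=np.stack([d1,-d2],1);t=np.linalg.lstsq(A,o2-o1,rcond=None)[0];a=o1+t[0]*d1;b=o2+t[1]*d2
    return (a+b)/2,np.linalg.norm(a-b)
E
python3 - <<'E'
from h import *
im,c=load('top0'); im2,c2=load('scene0')
# pixel picks from zooms: top = 120+u/2.353, 140+v/2.35 ; scene=180+u/2.6,120+v/2.6
T=lambda u,v:(120+(u+.5)/2.35-.5,140+(v+.5)/2.35-.5)
S=lambda u,v:(180+(u+.5)/2.6-.5,120+(v+.5)/2.6-.5)
for n,a,b in [('base tip z82',(392,122),(301,208)),('wide tip z78',(614,119),(499,375)),('narrow tip z78',(188,116),(166,89)),('tall top46',(67,156),(63,56)),('flat top24',(712,160),(568,532)),('fin top45',(284,206),(147,196))]:
    p,g=tri(c,T(*a),c2,S(*b));print(n,p.round(4),'gap',g.round(4))
for n,a,z in[('tall',(67,156),.046),('flat',(712,160),.024),('fin',(284,206),.045),('pot rim',(488,207),.06),('base plate',(392,131),.014),('wide plate',(606,129),.01),('narrow',(197,125),.01),('base tip',(392,122),.08),('wide tip',(614,119),.076),('narrow tip',(188,116),.076)]:
    print(n,plane(c,*T(*a),z).round(4))
E
```

```text
base tip z82 [0.5314 0.0026 0.0762] gap 0.0001
wide tip z78 [ 0.5426 -0.2868  0.0728] gap 0.0014
narrow tip z78 [0.5342 0.2711 0.0695] gap 0.0005
tall top46 [0.4801 0.4328 0.0481] gap 0.0006
flat top24 [ 0.4993 -0.4275  0.0218] gap 0.0014
fin top45 [0.4206 0.1418 0.052 ] gap 0.0013
tall [0.4801 0.4336 0.046 ]
flat [ 0.4995 -0.4273  0.024 ]
fin [0.4207 0.1429 0.045 ]
pot rim [ 0.4247 -0.1255  0.06  ]
base plate [0.5301 0.0031 0.014 ]
wide plate [ 0.5408 -0.2888  0.01  ]
narrow [0.5325 0.2706 0.01  ]
base tip [0.5308 0.0026 0.08  ]
wide tip [ 0.5426 -0.2866  0.076 ]
narrow tip [0.5328 0.2699 0.076 ]
```

```bash
python3 -m pendant '0 0 0 0 0 -5.5 1; 0 0 0 0 0 -5.5 1; 0 0 0 0 0 -5.4 1; -40 -20 0 0 0 0 1; -40 -20 0 0 0 0 1; -40 -20 0 0 0 0 1; -40 -20 0 0 0 0 1;-40 -20 0 0 0 0 1'
```

```text
time_s: 0.82
ee_pos: [0.3637, 0.5085, 0.2451]
tool_rot: [[-1.0, -0.029, -0.004], [-0.029, 1.0, -0.003], [0.004, -0.003, -1.0]]
force: [-0.4, 1.3, 0.2]
opening: 1.002
```

```bash
python3 -m pendant '-40 -26 0 0 0 1.6 1; -40 -26 10 0 0 0 1; -30 -20 15 0 0 0 1; -6 -4 15 0 0 0 1; 0 0 0 0 0 0 1;0 0 0 0 0 0 1'
python3 - <<'E'
from h import *
st();im,c=snap('wrist','w1');print(proj(c,[.48,.433,.046]))
E
```

```text
time_s: 1.32
ee_pos: [0.4789, 0.4338, 0.2052]
tool_rot: [[-1.0, 0.009, -0.001], [0.009, 1.0, -0.003], [0.001, -0.003, -1.0]]
force: [-0.5, 1.2, -0.3]
opening: 0.999
t 1.3167 p [0.4789 0.4338 0.2052] F [-0.5  1.2 -0.3] op 0.999
[[-1.0, 0.009, -0.001], [0.009, 1.0, -0.003], [0.001, -0.003, -1.0]]
[281.44741255 201.81889636]
```

View pics/w1.png

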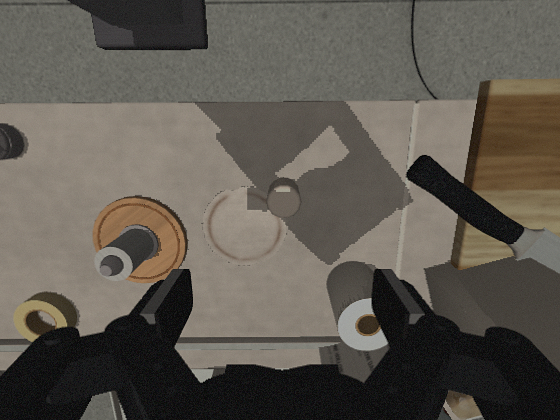

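The cheese top is at about (284,203), against a prediction of (281,202). The white roll at (350,300) is the neighbour I have to clear, so I'll check its position.

```bash
python3 - <<'E'
from h import *
im,c=load('wrist0');im,c=load('w1');t,ct=load('top0')
print(plane(c,284,203,.046)); 
for z in(.06,.08,.1,.12):print(z,plane(c,366,325,z),plane(c,325,290,z), plane(ct,121,168,z))
s,cs=load('scene0');print(tri(ct,(121,168),cs,(219,113)))
print('narrow tip',plane(c,107,268,.078))
E
```

```text
[0.48119266 0.43543982 0.046     ]
0.06 [0.60879166 0.51932709 0.06      ] [0.56757623 0.47565761 0.06      ] [0.5962606  0.52207926 0.06      ]
0.08 [0.5938067  0.51310051 0.08      ] [0.55562317 0.47264346 0.08      ] [0.59178144 0.51434734 0.08      ]
0.1 [0.57882173 0.50687394 0.1       ] [0.5436701  0.46962931 0.1       ] [0.58730228 0.50661542 0.1       ]
0.12 [0.56383677 0.50064736 0.12      ] [0.53171704 0.46661516 0.12      ] [0.58282312 0.4988835  0.12      ]
(array([0.59402619, 0.51785807, 0.0707084 ]), np.float64(0.00036571387083542427))
narrow tip [0.53246307 0.27388305 0.078     ]
```

```bash
python3 -m pendant '-1 1 40 0 0 0 1; -1 0 40 0 0 0 1; 0 0 40 0 0 0 1; 0 0 32 0 0 0 1; 0 0 20 0 0 0 1; 0 0 0 0 0 0 1; 0 0 0 0 0 0 1'
```

```text
time_s: 1.95
ee_pos: [0.4773, 0.447, 0.0365]
tool_rot: [[-1.0, -0.003, 0.008], [-0.003, 1.0, 0.007], [-0.008, 0.007, -1.0]]
force: [-0.0, 0.7, 0.3]
opening: 1.002
```

```bash
python3 -m pendant '-2 -6 3 0 0 0 1; -2 -5 3 0 0 0 1; 0 0 0 0 0 0 1; 0 0 0 0 0 0 1'
```

```text
time_s: 2.28
ee_pos: [0.4826, 0.4391, 0.0364]
tool_rot: [[-1.0, -0.007, 0.014], [-0.007, 1.0, 0.013], [-0.014, 0.013, -1.0]]
force: [-1.1, -0.1, -0.3]
opening: 0.998
```

```bash
cat >> h.py <<'E'
from scipy.spatial.transform import Rotation as Ro
def need(x,y,z,Rd=np.diag([-1.,1,-1])):
    s=st();R=np.array(s['tool_rot']);d=R.T@(np.array([x,y,z])-s['ee_pos'])*1000
    print('need mm',d.round(1),'deg',np.degrees(Ro.from_matrix(R.T@Rd).as_rotvec()).round(2))
E
python3 -m pendant '2 -4 7 0.7 0.7 0 1; 0 0 0 0 0 0 1; 0 0 0 0 0 0 1'; python3 -c "
from h import *;need(.481,.435,.030)"
```

```text
time_s: 2.53
ee_pos: [0.4824, 0.4356, 0.0318]
tool_rot: [[-1.0, -0.006, 0.004], [-0.006, 1.0, 0.003], [-0.004, 0.002, -1.0]]
force: [0.2, 0.3, 0.2]
opening: 1.001
t 2.5333 p [0.4824 0.4356 0.0318] F [0.2 0.3 0.2] op 1.001
[[-1.0, -0.006, 0.004], [-0.006, 1.0, 0.003], [-0.004, 0.002, -1.0]]
need mm [ 1.4 -0.6  1.8] deg [0.14 0.25 0.34]
```

Good. Close softly.

```bash
python3 -m pendant '1 0 1 0 0 0 0.2; 0 0 0 0 0 0 0; 0 0 0 0 0 0 0; 0 0 0 0 0 0 0; 0 0 0 0 0 0 0; 0 0 0 0 0 0 0;0 0 0 0 0 0 0;0 0 0 0 0 0 0' 25; python3 -c "
from h import *;need(.481,.435,.15)"
```

```text
time_s: 3.2
ee_pos: [0.4816, 0.4358, 0.031]
tool_rot: [[-1.0, -0.006, 0.005], [-0.006, 1.0, 0.003], [-0.005, 0.003, -1.0]]
force: [0.6, -0.3, 0.3]
opening: 0.387
t 3.2 p [0.4816 0.4358 0.031 ] F [ 0.6 -0.3  0.3] op 0.387
[[-1.0, -0.006, 0.005], [-0.006, 1.0, 0.003], [-0.005, 0.003, -1.0]]
need mm [   0.    -0.4 -119. ] deg [0.16 0.27 0.33]
```

```bash
python3 -m pendant '0 0 -15 0 0 0 0; 0 0 -25 0 0 0 0; 0 0 -30 0 0 0 0; 0 -5 -30 0 0 0 0; 0 -15 -20 0 0 0 0; 0 -30 0 0 0 0 0; 0 -35 0 0 0 0 0; 0 -35 0 0 0 0 0; 0 -35 0 0 0 0 0; 0 -35 0 0 0 0 0; 0 -35 0 0 0 0 0; 0 -35 0 0 0 0 0; 0 -35 0 0 0 0 0; 0 -35 0 0 0 0 0; 0 -30 0 0 0 0 0; 0 -20 0 0 0 0 0; 0 -10 0 0 0 0 0; 0 0 0 0 0 0 0;0 0 0 0 0 0 0'; python3 -c "
from h import *;need(.476,.003,.15);snap('wrist','w2')"
```

```text
time_s: 4.78
ee_pos: [0.4852, 0.0312, 0.1735]
tool_rot: [[-1.0, -0.009, 0.023], [-0.009, 1.0, 0.01], [-0.023, 0.009, -1.0]]
force: [0.4, 0.8, -1.1]
opening: 0.385
t 4.7833 p [0.4852 0.0312 0.1735] F [ 0.4  0.8 -1.1] op 0.385
[[-1.0, -0.009, 0.023], [-0.009, 1.0, 0.01], [-0.023, 0.009, -1.0]]
need mm [  9.9 -28.3  23. ] deg [0.54 1.34 0.51]
```

View pics/w2.png

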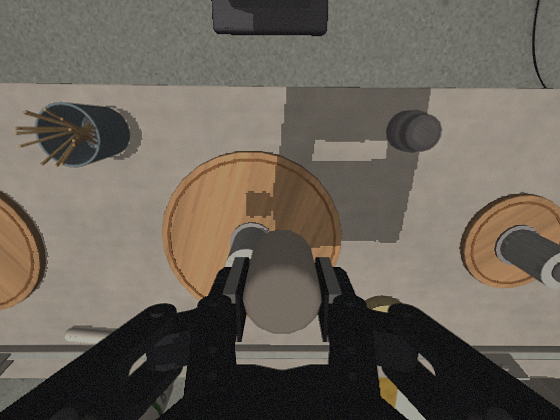

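The cheese is held. The base plate rim spans columns 163 to 341, with its near edge at row 151. I'll fit the rim circle on the z=14 mm plane.

```bash
cat >> h.py <<'E'
def rim(im,c,z,seed,r,box=None,draw=None,smin=70):
    """outer contour of wood mask near seed, unproject to plane z, robust circle fit with known r"""
    from scipy.optimize import least_squares
    hsv=cv2.cvtColor(im,cv2.COLOR_BGR2HSV)
    m=((hsv[...,1]>smin)&(hsv[...,0]<25)).astype(np.uint8)*255
    m=cv2.morphologyEx(m,cv2.MORPH_OPEN,np.ones((3,3)));m=cv2.morphologyEx(m,cv2.MORPH_CLOSE,np.ones((5,5)))
    ks=cv2.findContours(m,cv2.RETR_EXTERNAL,cv2.CHAIN_APPROX_NONE)[0]
    P=np.array([plane(c,float(u),float(v),z)[:2] for k in ks for u,v in k[:,0] if 2<u<557 and 2<v<417])
    P=P[abs(np.linalg.norm(P-np.array(seed),axis=1)-r)<.02]
    f=least_squares(lambda q:np.linalg.norm(P-q[:2],axis=1)-q[2],[*seed,r],loss='soft_l1',f_scale=.0007)
    e=abs(f.fun);res=abs(np.linalg.norm(P-f.x[:2],axis=1)-f.x[2])
    print('rim n',len(P),'inl',(res<.0015).sum(),'c,r',f.x.round(4));return f.x
E
python3 -c "
from h import *
im,c=load('w2');rim(im,c,.014,(.531,.003),.09)
print(plane(c,425,132,.045))
"
```

```text
rim n 383 inl 349 c,r [0.5312 0.003  0.0887]
[0.42286578 0.14618605 0.045     ]
```

```bash
python3 -m pendant '5 -15 10 0.3 0.7 0.3 0; 4 -12 20 0.2 0.5 0.2 0; 0 0 25 0 0 0 0; 0 0 25 0 0 0 0; 0 0 15 0 0 0 0; 0 0 0 0 0 0 0; 0 0 0 0 0 0 0'; python3 -c "
from h import *;need(.476,.003,.046)"
```

```text
time_s: 5.42
ee_pos: [0.481, 0.0109, 0.0786]
tool_rot: [[-1.0, -0.009, 0.01], [-0.009, 1.0, 0.001], [-0.01, 0.001, -1.0]]
force: [0.7, 0.7, -0.2]
opening: 0.386
t 5.4167 p [0.481  0.0109 0.0786] F [ 0.7  0.7 -0.2] op 0.386
[[-1.0, -0.009, 0.01], [-0.009, 1.0, 0.001], [-0.01, 0.001, -1.0]]
need mm [ 5.4 -7.9 32.5] deg [0.07 0.6  0.54]
```

```bash
python3 -m pendant '4 -6 6 0 0.4 0.4 0; 2 -3 8 0 0.3 0.2 0; 0 0 8 0 0 0 0; 0 0 5 0 0 0 0; 0 0 0 0 0 0 0; 0 0 0 0 0 0 0'; python3 -c "
from h import *;need(.476,.003,.046)"
```

```text
time_s: 5.92
ee_pos: [0.477, 0.0026, 0.0523]
tool_rot: [[-1.0, -0.0, 0.003], [-0.0, 1.0, 0.001], [-0.003, 0.001, -1.0]]
force: [-1.1, -0.6, -0.5]
opening: 0.387
t 5.9167 p [0.477  0.0026 0.0523] F [-1.1 -0.6 -0.5] op 0.387
[[-1.0, -0.0, 0.003], [-0.0, 1.0, 0.001], [-0.003, 0.001, -1.0]]
need mm [1.  0.4 6.3] deg [0.08 0.15 0.02]
```

```bash
python3 -m pendant '0 0 3 0 0 0 0; 0 0 3 0 0 0 0; 0 0 2 0 0 0 0; 0 0 0 0 0 0 0; 0 0 0 0 0 0 0'; python3 -c "
from h import *;need(.476,.003,.0445)"
```

```text
time_s: 6.33
ee_pos: [0.4778, 0.0025, 0.045]
tool_rot: [[-1.0, -0.0, 0.004], [-0.0, 1.0, 0.001], [-0.004, 0.001, -1.0]]
force: [-0.0, -0.0, -0.8]
opening: 0.388
t 6.3333 p [0.4778 0.0025 0.045 ] F [-0.  -0.  -0.8] op 0.388
[[-1.0, -0.0, 0.004], [-0.0, 1.0, 0.001], [-0.004, 0.001, -1.0]]
need mm [1.8 0.5 0.5] deg [0.07 0.25 0.01]
```

```bash
python3 -m pendant '0 0 1.5 0 0 0 0; 0 0 0.5 0 0 0 0; 0 0 0 0 0 0 0'; python3 -m pendant '0 0 0 0 0 0 0.5; 0 0 0 0 0 0 0.6; 0 0 0 0 0 0 0.7;0 0 0 0 0 0 0.7;0 0 0 0 0 0 0.7;0 0 0 0 0 0 0.7'
```

```text
time_s: 6.58
ee_pos: [0.4783, 0.0025, 0.0451]
tool_rot: [[-1.0, -0.0, 0.006], [-0.0, 1.0, 0.001], [-0.006, 0.001, -1.0]]
force: [-0.2, 0.4, -0.5]
opening: 0.387
time_s: 7.08
ee_pos: [0.4786, 0.0025, 0.0447]
tool_rot: [[-1.0, -0.0, 0.006], [-0.0, 1.0, 0.001], [-0.006, 0.001, -1.0]]
force: [-0.7, 0.5, 0.1]
opening: 0.697
```

```bash
python3 -m pendant '0 0 -12 0 0.3 0 0.7; 0 0 -15 0 0 0 0.7; 0 0 -25 0 0 0 1; 0 0 -30 0 0 0 1; 0 0 -35 0 0 0 1; 0 0 -30 0 0 0 1; 0 0 0 0 0 0 1; 0 0 0 0 0 0 1'; python3 -c "
from h import *;need(.5425,-.287,.2);snap('wrist','w3')"
```

```text
time_s: 7.75
ee_pos: [0.4769, 0.0023, 0.196]
tool_rot: [[-1.0, -0.0, -0.006], [-0.0, 1.0, 0.001], [0.006, 0.001, -1.0]]
force: [0.0, 0.1, -0.2]
opening: 1.002
t 7.75 p [0.4769 0.0023 0.196 ] F [ 0.   0.1 -0.2] op 1.002
[[-1.0, -0.0, -0.006], [-0.0, 1.0, 0.001], [0.006, 0.001, -1.0]]
need mm [ -65.6 -289.3   -4.7] deg [ 0.08 -0.32  0.01]
```

View pics/w3.png

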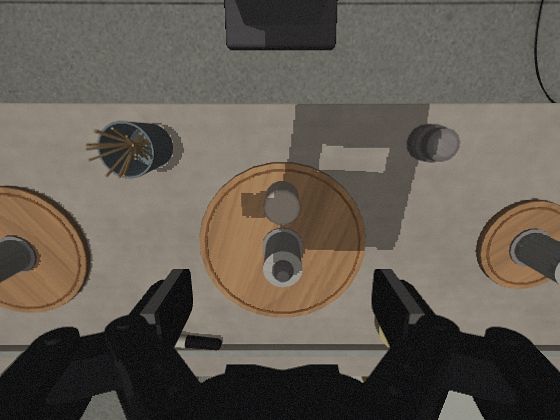

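The tall cheese stands on the base plate at (282,200), clear of the post, whose tip is at (283,271). Next I'll go to the wide tier, stopping with the same relative viewpoint.

```bash
python3 -m pendant '-3 -15 0 0 0 0 1; -3 -35 0 0 0 0 1; -3 -35 0 0 0 0 1; 0 -35 0 0 0 0 1; 0 -35 0 0 0 0 1; 0 -35 0 0 0 0 1; 0 -35 0 0 0 0 1; 0 -35 0 0 0 0 1; 0 -25 0 0 0 0 1; 0 -15 0 0 0 0 1; 0 0 0 0 0 0 1; 0 0 0 0 0 0 1'; python3 -c "
from h import *;need(.5425,-.287,.2)
im,c=load('w3');rim(im,c,.014,(.531,.003),.09);print('base tip',plane(c,283,271,.082),'cheese',plane(c,282,207,.06))
im,c=snap('wrist','w4');rim(im,c,.01,(.541,-.288),.075)"
```

```text
time_s: 8.8
ee_pos: [0.4788, -0.3083, 0.1749]
tool_rot: [[-1.0, -0.003, -0.029], [-0.004, 1.0, 0.013], [0.029, 0.013, -0.999]]
force: [0.0, -0.6, 0.1]
opening: 1.002
t 8.8 p [ 0.4788 -0.3083  0.1749] F [ 0.  -0.6  0.1] op 1.002
[[-1.0, -0.003, -0.029], [-0.004, 1.0, 0.013], [0.029, 0.013, -0.999]]
need mm [-63.   21.4 -26.6] deg [ 0.75 -1.67  0.2 ]
rim n 454 inl 454 c,r [0.5318 0.0031 0.0891]
base tip [0.52746659 0.00353223 0.082     ] cheese [0.47609282 0.0027409  0.06      ]
rim n 395 inl 395 c,r [ 0.542  -0.2885  0.0743]
```

View pics/w4.png

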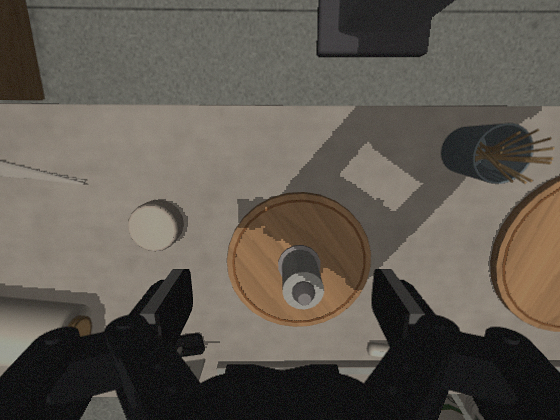

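```bash
python3 -m pendant '-20 7 0 0.3 -0.6 0.2 1; -25 7 0 0.4 -0.6 0 1; -17 5 0 0 -0.5 0 1; 0 2 10 0 0 0 1; 0 0 20 0 0 0 1; 0 0 0 0 0 0 1; 0 0 0 0 0 0 1'; python3 -c "
from h import *;need(.542,-.2885,.04)"
```

```text
time_s: 9.43
ee_pos: [0.5403, -0.2772, 0.1381]
tool_rot: [[-1.0, -0.008, -0.007], [-0.008, 1.0, 0.006], [0.007, 0.006, -1.0]]
force: [-0.3, 0.1, 0.6]
opening: 1.005
t 9.4333 p [ 0.5403 -0.2772  0.1381] F [-0.3  0.1  0.6] op 1.005
[[-1.0, -0.008, -0.007], [-0.008, 1.0, 0.006], [0.007, 0.006, -1.0]]
need mm [ -2.2 -11.9  98. ] deg [ 0.34 -0.38  0.44]
```

```bash
python3 -m pendant '-1 -6 5 0.3 -0.3 0.4 1; -1 -5 15 0 0 0 1; 0 -1 22 0 0 0 1; 0 0 22 0 0 0 1; 0 0 15 0 0 0 1; 0 0 0 0 0 0 1; 0 0 0 0 0 0 1'; python3 -c "
from h import *;need(.542,-.2885,.04)"
```

```text
time_s: 10.02
ee_pos: [0.5414, -0.2929, 0.0551]
tool_rot: [[-1.0, 0.002, 0.002], [0.002, 1.0, -0.002], [-0.002, -0.002, -1.0]]
force: [1.0, -0.0, 0.1]
opening: 1.0
t 10.0167 p [ 0.5414 -0.2929  0.0551] F [ 1.  -0.   0.1] op 1.0
[[-1.0, 0.002, 0.002], [0.002, 1.0, -0.002], [-0.002, -0.002, -1.0]]
need mm [-0.6  4.4 15.1] deg [-0.11  0.09 -0.09]
```

```bash
python3 -m pendant '0 3 6 0 0 0 1; 0 2 6 0 0 0 1; 0 0 3 0 0 0 1; 0 0 0 0 0 0 1; 0 0 0 0 0 0 1'; python3 -c "
from h import *;need(.542,-.2885,.04)"
```

```text
time_s: 10.43
ee_pos: [0.5424, -0.289, 0.0411]
tool_rot: [[-1.0, 0.003, 0.005], [0.003, 1.0, -0.004], [-0.005, -0.004, -1.0]]
force: [0.7, -0.7, 0.0]
opening: 1.001
t 10.4333 p [ 0.5424 -0.289   0.0411] F [ 0.7 -0.7  0. ] op 1.001
[[-1.0, 0.003, 0.005], [0.003, 1.0, -0.004], [-0.005, -0.004, -1.0]]
need mm [0.5 0.5 1.1] deg [-0.22  0.29 -0.15]
```

```bash
python3 -m pendant '0 0 1 -0.2 0.3 -0.1 1; 0 0 0 0 0 0 0.4; 0 0 0 0 0 0 0; 0 0 0 0 0 0 0; 0 0 0 0 0 0 0; 0 0 0 0 0 0 0;0 0 0 0 0 0 0;0 0 0 0 0 0 0;0 0 0 0 0 0 0' 60; python3 -c "
from h import *;need(.542,-.2885,.19)"
```

```text
time_s: 11.18
ee_pos: [0.5438, -0.2895, 0.042]
tool_rot: [[-1.0, 0.0, 0.002], [0.0, 1.0, -0.002], [-0.002, -0.002, -1.0]]
force: [-0.0, -0.1, 0.2]
opening: 0.407
t 11.1833 p [ 0.5438 -0.2895  0.042 ] F [-0.  -0.1  0.2] op 0.407
[[-1.0, 0.0, 0.002], [0.0, 1.0, -0.002], [-0.002, -0.002, -1.0]]
need mm [   1.4    0.8 -148. ] deg [-0.09  0.13 -0.03]
```

```bash
python3 -m pendant '0 0 -10 0 0 0 0; 0 0 -20 0 0 0 0; 0 0 -30 0 0 0 0; 0 0 -30 0 0 0 0; 0 0 -30 0 0 0 0; 0 0 -20 0 0 0 0; 0 0 -10 0 0 0 0; 0 0 0 0 0 0 0;0 0 0 0 0 0 0'; python3 -c "
from h import *;need(.533,.003,.19);snap('scene','s1')"
```

```text
time_s: 11.93
ee_pos: [0.5394, -0.2872, 0.1973]
tool_rot: [[-1.0, 0.0, -0.008], [0.0, 1.0, 0.003], [0.008, 0.003, -1.0]]
force: [-0.3, -0.2, -4.0]
opening: 0.407
t 11.9333 p [ 0.5394 -0.2872  0.1973] F [-0.3 -0.2 -4. ] op 0.407
[[-1.0, 0.0, -0.008], [0.0, 1.0, 0.003], [0.008, 0.003, -1.0]]
need mm [  6.4 290.2   8.3] deg [ 0.19 -0.43 -0.01]
```

View pics/s1.png

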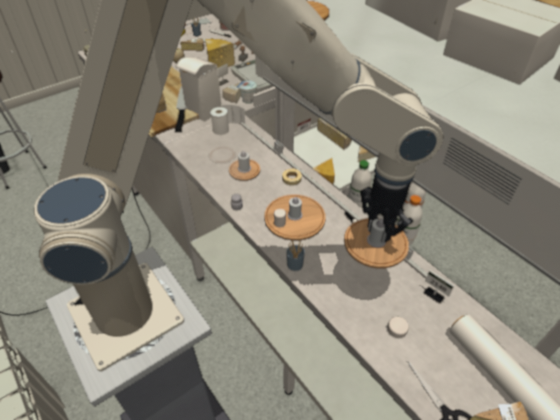

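The tier is lifted level at about (377,241). I'll traverse to the base.

```bash
python3 -m pendant '0 15 0 0 0 0 0; 0 30 0 0 0 0 0; 1 35 0 0 0 0 0; 1 35 0 0 0 0 0; 1 35 0 0 0 0 0; 1 35 0 0 0 0 0; 0 35 0 0 0 0 0; 0 25 0 0 0 0 0; 0 15 0 0 0 0 0; 0 0 0 0 0 0 0;0 0 0 0 0 0 0'; python3 -c "
from h import *;need(.533,.003,.19)"
```

```text
time_s: 12.9
ee_pos: [0.5228, -0.0098, 0.1802]
tool_rot: [[-0.999, 0.003, -0.039], [0.003, 1.0, 0.01], [0.039, 0.01, -0.999]]
force: [0.8, -0.2, -2.6]
opening: 0.412
t 12.9 p [ 0.5228 -0.0098  0.1802] F [ 0.8 -0.2 -2.6] op 0.412
[[-0.999, 0.003, -0.039], [0.003, 1.0, 0.01], [0.039, 0.01, -0.999]]
need mm [ -9.8  12.9 -10. ] deg [ 0.59 -2.21 -0.19]
```

```bash
python3 -m pendant '-5 6 0 0.3 -1.1 -0.1 0; -5 6 0 0.2 -1 -0.1 0; 0 0 0 0 0 0 0; 0 0 0 0 0 0 0'; python3 -c "
from h import *;need(.533,.003,.18);im,c=snap('wrist','w5');z=monitor.observe()['ee_pos'][2]-.042+.01;rim(im,c,z,(.531,.003),.075)"
```

```text
time_s: 13.23
ee_pos: [0.5322, 0.0019, 0.1774]
tool_rot: [[-1.0, 0.001, -0.003], [0.001, 1.0, 0.0], [0.003, 0.0, -1.0]]
force: [-0.8, -0.8, -1.7]
opening: 0.41
t 13.2333 p [0.5322 0.0019 0.1774] F [-0.8 -0.8 -1.7] op 0.41
[[-1.0, 0.001, -0.003], [0.001, 1.0, 0.0], [0.003, 0.0, -1.0]]
need mm [-0.8  1.1 -2.6] deg [ 0.02 -0.15 -0.07]
rim n 837 inl 262 c,r [0.5274 0.0022 0.0735]
```

View pics/w5.png

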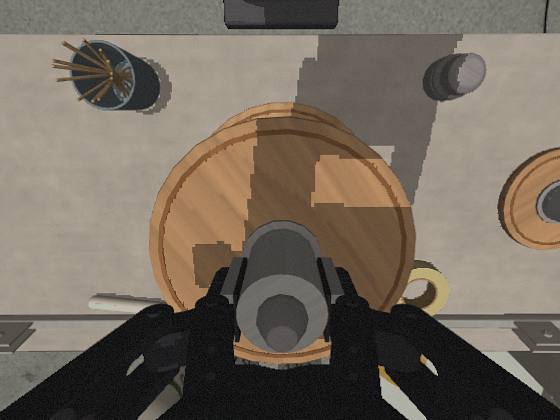

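The plate is held level, with the base rim peeking out at the top (rows 103-120) and contaminating the fit. I'll refit without that part.

```bash
python3 -c "
from h import *
im,c=load('w5');b=im.copy();b[:135,:]=128;b[330:,:]=128
for dz in(-.002,0,.002):
  z=.1774-.042+.01+dz;rim(b,c,z,(.531,.003),.075)
for pts in [[(150,237),(415,235),(283,118)],[(162,190),(403,190),(283,118)]]:
  P=np.array([plane(c,*p,.1454)[:2] for p in pts]);A=np.c_[2*P,np.ones(3)];s=np.linalg.solve(A,(P**2).sum(1));print(s[:2],np.sqrt(s[2]+s[:2]@s[:2]))
"
```

```text
rim n 597 inl 347 c,r [0.5333 0.0023 0.0751]
rim n 599 inl 342 c,r [0.5326 0.0023 0.0742]
rim n 603 inl 331 c,r [0.5319 0.0024 0.0734]
[0.53124736 0.00237204] 0.07383794317288096
[0.53098902 0.00231923] 0.07357982723830729
```

```bash
python3 -m pendant '0 1 10 0 -0.1 0 0; 0 0 15 0 0 0 0; 0 0 15 0 0 0 0; 0 0 5 0 0 0 0; 0 0 0 0 0 0 0; 0 0 0 0 0 0 0'; python3 -c "
from h import *;need(.532,.003,.13)"
```

```text
time_s: 13.78
ee_pos: [0.533, 0.0004, 0.1297]
tool_rot: [[-1.0, 0.006, 0.001], [0.006, 1.0, 0.0], [-0.001, 0.0, -1.0]]
force: [-0.1, -0.7, -3.3]
opening: 0.408
t 13.7833 p [5.330e-01 4.000e-04 1.297e-01] F [-0.1 -0.7 -3.3] op 0.408
[[-1.0, 0.006, 0.001], [0.006, 1.0, 0.0], [-0.001, 0.0, -1.0]]
need mm [ 1.   2.6 -0.3] deg [ 0.01  0.08 -0.32]
```

```bash
python3 -m pendant '1 2.5 1 0 0 -0.3 0; 0 0.5 1 0 0 0 0; 0 0 3 0 0 0 0; 0 0 3 0 0 0 0; 0 0 0 0 0 0 0'; python3 -c "
from h import *;need(.532,.003,.11)"
```

```text
time_s: 14.2
ee_pos: [0.5334, 0.0035, 0.1231]
tool_rot: [[-1.0, 0.0, 0.005], [0.0, 1.0, 0.0], [-0.005, 0.0, -1.0]]
force: [0.6, 0.9, -3.0]
opening: 0.408
t 14.2 p [0.5334 0.0035 0.1231] F [ 0.6  0.9 -3. ] op 0.408
[[-1.0, 0.0, 0.005], [0.0, 1.0, 0.0], [-0.005, 0.0, -1.0]]
need mm [ 1.4 -0.5 13.1] deg [ 0.01  0.3  -0.01]
```

```bash
python3 -m pendant '1 0 3 0 0.3 0 0; 0 0 3 0 0 0 0; 0 0 3 0 0 0 0; 0 0 0 0 0 0 0'; python3 -c "
from h import *;need(.532,.003,.11)"
```

```text
time_s: 14.53
ee_pos: [0.5327, 0.0036, 0.1136]
tool_rot: [[-1.0, 0.0, 0.001], [0.0, 1.0, 0.0], [-0.001, 0.0, -1.0]]
force: [0.0, 1.1, -4.1]
opening: 0.407
t 14.5333 p [0.5327 0.0036 0.1136] F [ 0.   1.1 -4.1] op 0.407
[[-1.0, 0.0, 0.001], [0.0, 1.0, 0.0], [-0.001, 0.0, -1.0]]
need mm [ 0.7 -0.6  3.6] deg [ 0.01  0.03 -0.  ]
```

```bash
python3 -m pendant '0 0 2 0 0 0 0; 0 0 2 0 0 0 0; 0 0 1 0 0 0 0; 0 0 0 0 0 0 0'; python3 -c "
from h import *;need(.532,.003,.11)"
```

```text
time_s: 14.87
ee_pos: [0.533, 0.0036, 0.1104]
tool_rot: [[-1.0, 0.0, 0.001], [0.0, 1.0, 0.0], [-0.001, 0.0, -1.0]]
force: [-0.5, 0.6, -2.7]
opening: 0.409
t 14.8667 p [0.533  0.0036 0.1104] F [-0.5  0.6 -2.7] op 0.409
[[-1.0, 0.0, 0.001], [0.0, 1.0, 0.0], [-0.001, 0.0, -1.0]]
need mm [ 1.  -0.6  0.4] deg [ 0.01  0.04 -0.01]
```

```bash
python3 -m pendant '0 0 1 0 0 0 0; 0 0 1.5 0 0 0 0; 0 0 1 0 0 0 0; 0 0 0 0 0 0 0'
```

```text
time_s: 15.2
ee_pos: [0.5334, 0.0035, 0.1103]
tool_rot: [[-1.0, 0.0, 0.002], [0.0, 1.0, 0.0], [-0.002, 0.0, -1.0]]
force: [0.3, -0.1, -3.9]
opening: 0.409
```

```bash
python3 -m pendant '0 0 3 0 0 0 0; 0 0 0 0 0 0 0'; python3 -m pendant '0 0 3 0 0 0 0;0 0 0 0 0 0 0'
```

```text
time_s: 15.37
ee_pos: [0.5344, 0.0035, 0.1107]
tool_rot: [[-1.0, 0.0, 0.004], [0.0, 1.0, 0.0], [-0.004, 0.0, -1.0]]
force: [-0.1, -0.5, -3.4]
opening: 0.41
time_s: 15.53
ee_pos: [0.5349, 0.0035, 0.1102]
tool_rot: [[-1.0, 0.0, 0.005], [0.0, 1.0, 0.0], [-0.005, 0.0, -1.0]]
force: [-2.8, -1.9, -4.7]
opening: 0.406
```

```bash
python3 -m pendant '0 0 0 0 -0.2 0 0.5; 0 0 0 0 0 0 0.6; 0 0 0 0 0 0 0.8;0 0 0 0 0 0 1;0 0 0 0 0 0 1;0 0 0 0 0 0 1;0 0 0 0 0 0 1'; python3 -c "
from h import *;snap('scene','s2');im,c=snap('wrist','w6')"
```

```text
time_s: 16.12
ee_pos: [0.5361, 0.0035, 0.1086]
tool_rot: [[-1.0, 0.0, 0.011], [0.0, 1.0, 0.0], [-0.011, 0.0, -1.0]]
force: [1.0, -0.0, -0.3]
opening: 0.997
```

View pics/w6.png

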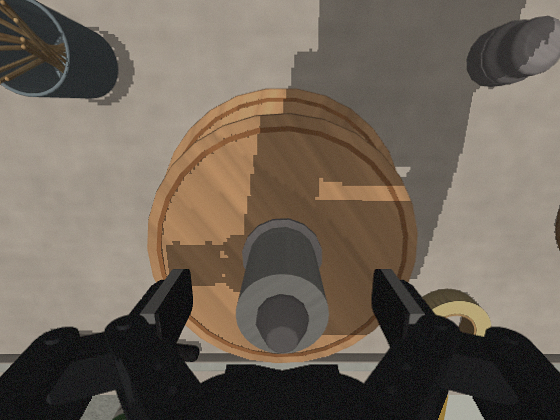

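View pics/s2.png

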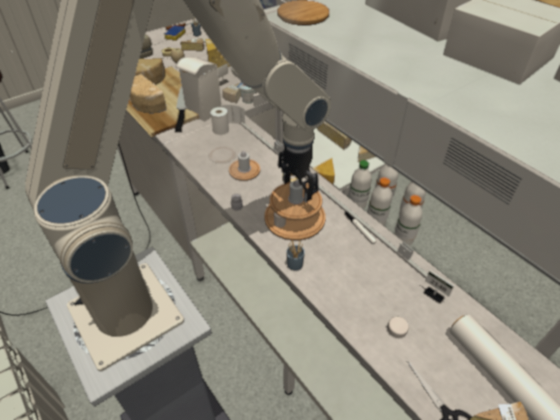

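```bash
python3 -m pendant '2 0 -10 0 0.6 0 1; 1 0 -15 0 0 0 1; 0 0 -25 0 0 0 1; 0 0 -30 0 0 0 1; 0 0 -30 0 0 0 1; 15 0 -30 0 0 0 1; 20 0 -10 0 0 0 1; 20 0 0 0 0 0 1; 0 0 0 0 0 0 1; 0 0 0 0 0 0 1'; python3 -c "
from h import *;need(.499,-.428,.2);snap('scene','s3');im,c=snap('wrist','w7');
for z in(.078,.082,.086):rim(im,c,z,(.5315,.003),.075)"
```

```text
time_s: 17.05
ee_pos: [0.4763, 0.0035, 0.2657]
tool_rot: [[-1.0, 0.0, -0.001], [0.0, 1.0, 0.0], [0.001, 0.0, -1.0]]
force: [0.5, -0.2, 0.4]
opening: 0.998
t 17.05 p [0.4763 0.0035 0.2657] F [ 0.5 -0.2  0.4] op 0.998
[[-1.0, 0.0, -0.001], [0.0, 1.0, 0.0], [0.001, 0.0, -1.0]]
need mm [ -22.8 -431.5   65.7] deg [ 0.   -0.04 -0.01]
rim n 379 inl 76 c,r [0.5233 0.0034 0.0813]
rim n 368 inl 75 c,r [0.5223 0.0034 0.0799]
rim n 363 inl 77 c,r [0.5211 0.0034 0.0787]
```

View pics/w7.png

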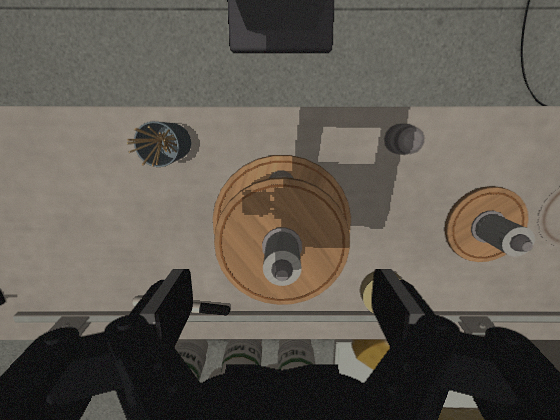

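```bash
python3 -c "
from h import *
im,c=load('s3');cv2.imwrite('pics/s3z.png',cv2.resize(im[150:290,220:380],None,fx=4,fy=4,interpolation=cv2.INTER_CUBIC))"
```

```text
(no output)
```

View pics/s3z.png

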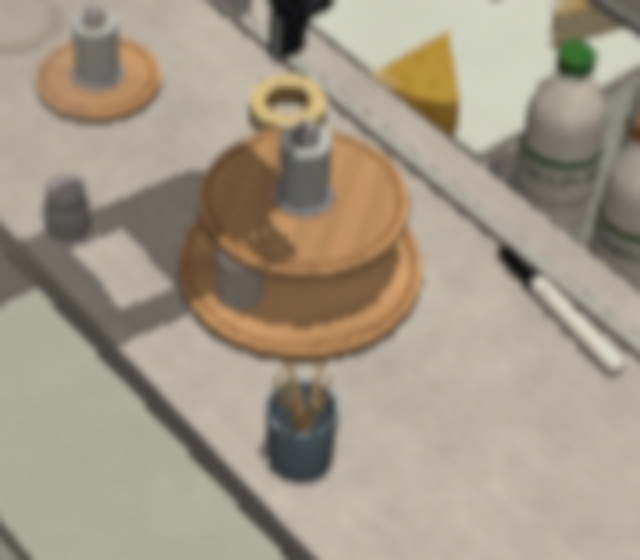

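The wide plate sits level on the base, and the tall cheese is upright beneath it at (240,280) in the zoom. Next is the flat cheese.

```bash
python3 -m pendant '0 -15 0 0 0 0 1; -3 -30 0 0 0 0 1; -3 -38 0 0 0 0 1; -3 -38 0 0 0 0 1; -3 -38 0 0 0 0 1; -3 -38 0 0 0 0 1; -3 -38 0 0 0 0 1; -3 -38 0 0 0 0 1; -2 -38 5 0 0 0 1; 0 -38 10 0 0 0 1; 0 -30 15 0 0 0 1; 0 -20 10 0 0 0 1; 0 0 0 0 0 0 1; 0 0 0 0 0 0 1'; python3 -c "
from h import *;need(.499,-.428,.2)"
```

```text
time_s: 18.32
ee_pos: [0.5084, -0.4188, 0.2088]
tool_rot: [[-1.0, -0.004, -0.01], [-0.004, 1.0, 0.005], [0.01, 0.005, -1.0]]
force: [0.7, -0.5, 0.8]
opening: 1.0
t 18.3167 p [ 0.5084 -0.4188  0.2088] F [ 0.7 -0.5  0.8] op 1.0
[[-1.0, -0.004, -0.01], [-0.004, 1.0, 0.005], [0.01, 0.005, -1.0]]
need mm [ 9.4 -9.2  8.8] deg [ 0.29 -0.57  0.21]
```

```bash
python3 -m pendant '5 -5 10 0.3 -0.5 0.2 1; 4 -4 15 0 0 0 1; 0 0 20 0 0 0 1; 0 0 15 0 0 0 1; 0 0 0 0 0 0 1; 0 0 0 0 0 0 1';  python3 -c "
from h import *;need(.499,-.428,.2);im,c=snap('wrist','w8')"
```

```text
time_s: 18.82
ee_pos: [0.5017, -0.4244, 0.1455]
tool_rot: [[-1.0, -0.003, -0.002], [-0.003, 1.0, 0.002], [0.002, 0.002, -1.0]]
force: [0.7, 0.8, 0.7]
opening: 1.001
t 18.8167 p [ 0.5017 -0.4244  0.1455] F [0.7 0.8 0.7] op 1.001
[[-1.0, -0.003, -0.002], [-0.003, 1.0, 0.002], [0.002, 0.002, -1.0]]
need mm [  2.9  -3.5 -54.5] deg [ 0.12 -0.12  0.18]
```

View pics/w8.png

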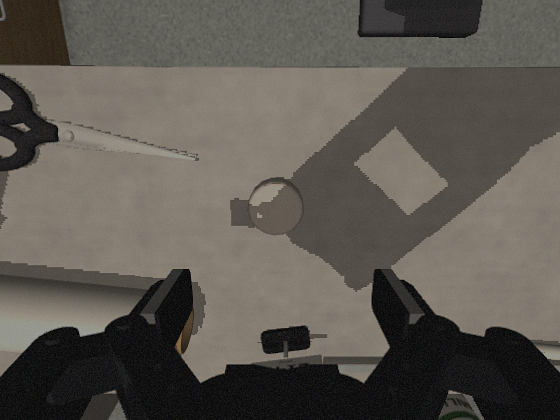

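The flat cheese's top disc is centred at about (276,208). The roll at left starts at row 270, about 60 mm beyond the jaw line.

```bash
python3 -c "
from h import *
im,c=load('w8');p=plane(c,276.5,208.5,.024);print(p,np.linalg.norm(plane(c,250,208,.024)-plane(c,303,208,.024)));print(plane(c,205,265,0),plane(c,195,300,.03))"
```

```text
[ 0.49862256 -0.42848795  0.024     ] 0.044377729418611
[ 0.56265358 -0.49843317  0.        ] [ 0.58234359 -0.50168207  0.03      ]
```

```bash
python3 -m pendant '4 -3 15 0.1 -0.1 0.2 1; 3 -1 25 0 0 0 1; 0 0 25 0 0 0 1; 0 0 20 0 0 0 1; 0 0 10 0 0 0 1; 0 0 0 0 0 0 1; 0 0 0 0 0 0 1';  python3 -c "
from h import *;need(.4945,-.4285,.02)"
```

```text
time_s: 19.45
ee_pos: [0.5023, -0.43, 0.0578]
tool_rot: [[-1.0, -0.004, 0.011], [-0.004, 1.0, -0.01], [-0.011, -0.01, -1.0]]
force: [0.5, -0.0, -0.4]
opening: 1.0
t 19.45 p [ 0.5023 -0.43    0.0578] F [ 0.5 -0.  -0.4] op 1.0
[[-1.0, -0.004, 0.011], [-0.004, 1.0, -0.01], [-0.011, -0.01, -1.0]]
need mm [ 8.2  1.9 37.7] deg [-0.55  0.66  0.23]
```

```bash
python3 -m pendant '5 1 8 -0.5 0.6 0.2 1; 3 1 10 0 0 0 1; 1 0 10 0 0 0 1; 0 0 6 0 0 0 1; 0 0 0 0 0 0 1; 0 0 0 0 0 0 1';  python3 -c "
from h import *;need(.4945,-.4285,.02)"
```

```text
time_s: 19.95
ee_pos: [0.4949, -0.4297, 0.0253]
tool_rot: [[-1.0, -0.001, 0.005], [-0.001, 1.0, -0.005], [-0.005, -0.005, -1.0]]
force: [0.0, 0.7, -0.4]
opening: 1.003
t 19.95 p [ 0.4949 -0.4297  0.0253] F [ 0.   0.7 -0.4] op 1.003
[[-1.0, -0.001, 0.005], [-0.001, 1.0, -0.005], [-0.005, -0.005, -1.0]]
need mm [0.5 1.2 5.3] deg [-0.26  0.29  0.03]
```

```bash
python3 -m pendant '0 1 4 -0.3 0.3 0 1; 0 0 2 0 0 0 1; 0 0 0 0 0 0 0.6; 0 0 0 0 0 0 0.3; 0 0 0 0 0 0 0.3;0 0 0 0 0 0 0.3;0 0 0 0 0 0 0.3;0 0 0 0 0 0 0.3' 25;  python3 -c "
from h import *;need(.4945,-.4285,.02);snap('wrist','w9')"
```

```text
time_s: 20.62
ee_pos: [0.4957, -0.4292, 0.0197]
tool_rot: [[-1.0, -0.0, 0.001], [-0.0, 1.0, 0.0], [-0.001, 0.0, -1.0]]
force: [0.1, -0.6, 0.0]
opening: 0.546
t 20.6167 p [ 0.4957 -0.4292  0.0197] F [ 0.1 -0.6  0. ] op 0.546
[[-1.0, -0.0, 0.001], [-0.0, 1.0, 0.0], [-0.001, 0.0, -1.0]]
need mm [ 1.2  0.7 -0.3] deg [0.01 0.03 0.03]
```

View pics/w9.png

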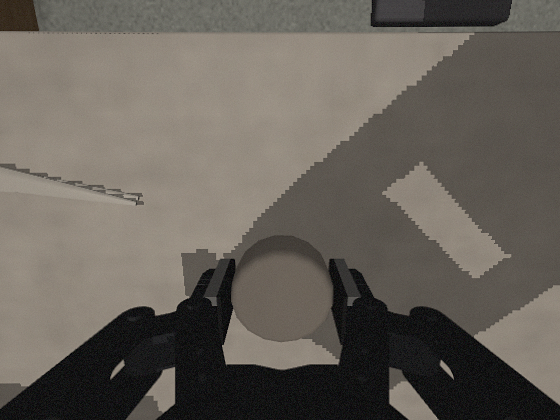

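Held, with the cheese disc centred at (282,288). Lift and traverse.

```bash
python3 -c "
from h import *
im,c=load('w9');print(plane(c,282,288,.024))"; python3 -m pendant '0 0 -10 0 0 0 0.3; 0 0 -20 0 0 0 0.3; 0 0 -30 0 0 0 0.3; 0 0 -35 0 0 0 0.3; 0 0 -35 0 0 0 0.3; 0 0 -35 0 0 0 0.3; 0 0 -30 0 0 0 0.3; 0 0 -15 0 0 0 0.3; 0 15 0 0 0 0 0.3; 1 30 0 0 0 0 0.3; 1 35 0 0 0 0 0.3; 1 35 0 0 0 0 0.3; 1 35 0 0 0 0 0.3; 1 35 0 0 0 0 0.3; 1 35 0 0 0 0 0.3; 0 30 0 0 0 0 0.3; 0 20 0 0 0 0 0.3; 0 10 0 0 0 0 0.3; 0 0 0 0 0 0 0.3;0 0 0 0 0 0 0.3';  python3 -c "
from h import *;need(.4795,.003,.22)"
```

```text
[ 0.49379404 -0.42915797  0.024     ]
time_s: 22.33
ee_pos: [0.4788, -0.1283, 0.2393]
tool_rot: [[-1.0, 0.001, -0.007], [0.001, 1.0, 0.004], [0.007, 0.004, -1.0]]
force: [0.1, 0.3, 0.0]
opening: 0.546
t 22.3333 p [ 0.4788 -0.1283  0.2393] F [0.1 0.3 0. ] op 0.546
[[-1.0, 0.001, -0.007], [0.001, 1.0, 0.004], [0.007, 0.004, -1.0]]
need mm [ -0.6 131.2  19.8] deg [ 0.23 -0.4  -0.07]
```

```bash
python3 -m pendant '0 20 0 0.2 -0.4 0 0.3; 0 32 0 0 0 0 0.3; 0 35 5 0 0 0 0.3; 0 25 5 0 0 0 0.3; 0 10 5 0 0 0 0.3; 0 0 0 0 0 0 0.3; 0 0 0 0 0 0 0.3';  python3 -c "
from h import *;need(.482,.003,.2);snap('wrist','w10')"
```

```text
time_s: 22.92
ee_pos: [0.4813, -0.0099, 0.2229]
tool_rot: [[-1.0, 0.01, 0.002], [0.01, 1.0, -0.003], [-0.002, -0.003, -1.0]]
force: [-0.2, 0.4, -1.0]
opening: 0.544
t 22.9167 p [ 0.4813 -0.0099  0.2229] F [-0.2  0.4 -1. ] op 0.544
[[-1.0, 0.01, 0.002], [0.01, 1.0, -0.003], [-0.002, -0.003, -1.0]]
need mm [-0.5 12.9 22.9] deg [-0.15  0.12 -0.58]
```

View pics/w10.png

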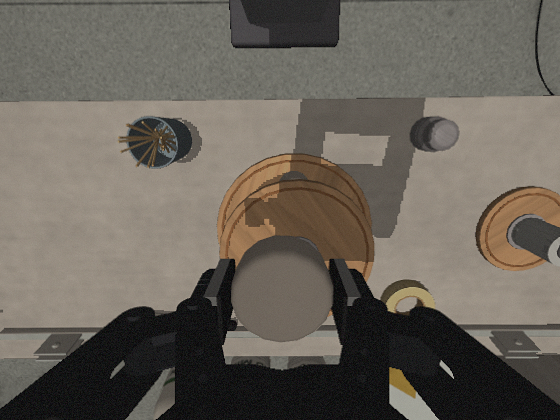

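```bash
python3 -m pendant '0 7 5 -0.1 0.1 -0.5 0.3; 0 6 15 0 0 0 0.3; 0 0 25 0 0 0 0.3; 0 0 25 0 0 0 0.3; 0 0 10 0 0 0 0.3; 0 0 0 0 0 0 0.3; 0 0 0 0 0 0 0.3';  python3 -c "
from h import *;need(.482,.003,.1)"
```

```text
time_s: 23.55
ee_pos: [0.485, -0.0034, 0.1408]
tool_rot: [[-1.0, 0.01, 0.006], [0.01, 1.0, -0.002], [-0.006, -0.001, -1.0]]
force: [0.6, 0.1, 0.0]
opening: 0.55
t 23.55 p [ 0.485  -0.0034  0.1408] F [0.6 0.1 0. ] op 0.55
[[-1.0, 0.01, 0.006], [0.01, 1.0, -0.002], [-0.006, -0.001, -1.0]]
need mm [ 3.3  6.5 40.7] deg [-0.09  0.35 -0.56]
```

```bash
python3 -m pendant '3 6 2 0 0.3 -0.5 0.3; 1 1 8 0 0 0 0.3; 0 0 10 0 0 0 0.3; 0 0 8 0 0 0 0.3; 0 0 0 0 0 0 0.3; 0 0 0 0 0 0 0.3';  python3 -c "
from h import *;need(.482,.003,.1)"
```

```text
time_s: 24.05
ee_pos: [0.4829, 0.0033, 0.1126]
tool_rot: [[-1.0, 0.001, 0.006], [0.001, 1.0, -0.002], [-0.006, -0.002, -1.0]]
force: [0.2, 1.2, -0.2]
opening: 0.548
t 24.05 p [0.4829 0.0033 0.1126] F [ 0.2  1.2 -0.2] op 0.548
[[-1.0, 0.001, 0.006], [0.001, 1.0, -0.002], [-0.006, -0.002, -1.0]]
need mm [ 1.  -0.2 12.6] deg [-0.09  0.33 -0.08]
```

```bash
python3 -m pendant '1 0 3 0 0.3 0 0.3; 0 0 4 0 0 0 0.3; 0 0 4 0 0 0 0.3; 0 0 2 0 0 0 0.3; 0 0 0 0 0 0 0.3';  python3 -c "
from h import *;need(.482,.003,.098)"
```

```text
time_s: 24.47
ee_pos: [0.4823, 0.0033, 0.0987]
tool_rot: [[-1.0, 0.001, 0.001], [0.001, 1.0, -0.002], [-0.001, -0.002, -1.0]]
force: [0.6, -0.7, -0.5]
opening: 0.55
t 24.4667 p [0.4823 0.0033 0.0987] F [ 0.6 -0.7 -0.5] op 0.55
[[-1.0, 0.001, 0.001], [0.001, 1.0, -0.002], [-0.001, -0.002, -1.0]]
need mm [ 0.3 -0.3  0.7] deg [-0.09  0.05 -0.07]
```

```bash
python3 -m pendant '0 0 2 0 0 0 0.3; 0 0 0 0 0 0 0.3'; python3 -m pendant '0 0 0 0 0 0 0.65; 0 0 0 0 0 0 0.7; 0 0 0 0 0 0 0.8;0 0 0 0 0 0 0.8;0 0 0 0 0 0 0.8; 0 0 0 0 0 0 0.8'
```

```text
time_s: 24.63
ee_pos: [0.4822, 0.0033, 0.0966]
tool_rot: [[-1.0, 0.001, 0.001], [0.001, 1.0, -0.002], [-0.001, -0.002, -1.0]]
force: [-0.8, 0.8, 6.6]
opening: 0.551
time_s: 25.13
ee_pos: [0.483, 0.0033, 0.0972]
tool_rot: [[-1.0, 0.001, 0.003], [0.001, 1.0, -0.002], [-0.003, -0.002, -1.0]]
force: [-0.6, 0.1, -0.4]
opening: 0.803
```

```bash
python3 -m pendant '0 0 -10 0 0.2 0 0.8; 0 0 -15 0 0 0 0.8; 0 0 -25 0 0 0 1; 0 0 -30 0 0 0 1; 0 0 -35 0 0 0 1; 0 0 -35 0 0 0 1; 0 0 -25 0 0 0 1; 0 0 0 0 0 0 1; 0 0 0 0 0 0 1'; python3 -c "
from h import *;need(.533,.271,.2);im,c=snap('wrist','w11')"
```

```text
time_s: 25.88
ee_pos: [0.4817, 0.0036, 0.2792]
tool_rot: [[-1.0, 0.001, -0.006], [0.001, 1.0, -0.002], [0.006, -0.002, -1.0]]
force: [-0.5, 0.6, 0.4]
opening: 0.996
t 25.8833 p [0.4817 0.0036 0.2792] F [-0.5  0.6  0.4] op 0.996
[[-1.0, 0.001, -0.006], [0.001, 1.0, -0.002], [0.006, -0.002, -1.0]]
need mm [-51.5 267.6  78.4] deg [-0.09 -0.32 -0.07]
```

View pics/w11.png

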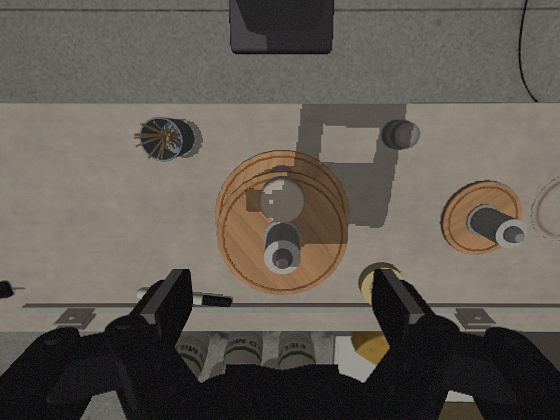

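The flat cheese stands on the wide plate at (282,200), with its near edge inside the plate rim. Next is the narrow tier.

```bash
python3 -c "
from h import *
im,c=load('w11');b=im.copy();b[:225]=128;b[270:,350:]=128;b[290:,:205]=128;rim(b,c,.078,(.5315,.003),.075)
p=plane(c,282,201,.102);print('flat',p)"
python3 -m pendant '0 15 0 0 0 0 1; -1 35 0 0 0 0 1; -1 40 0 0 0 0 1; 0 40 0 0 0 0 1; 0 40 0 0 0 0 1; 0 40 0 0 0 0 1; 0 35 5 0 0 0 1; 0 25 10 0 0 0 1; 0 10 15 0 0 0 1; 0 0 15 0 0 0 1; 0 0 0 0 0 0 1; 0 0 0 0 0 0 1'; python3 -c "
from h import *;need(.533,.271,.2);im,c=snap('wrist','w12');rim(im,c,.01,(.533,.271),.052)"
```

```text
rim n 230 inl 198 c,r [0.5347 0.0035 0.0733]
flat [0.48586194 0.00357486 0.102     ]
time_s: 26.93
ee_pos: [0.4762, 0.2942, 0.2131]
tool_rot: [[-1.0, 0.004, -0.028], [0.004, 1.0, -0.012], [0.028, -0.012, -1.0]]
force: [0.6, 0.4, -0.2]
opening: 1.003
t 26.9333 p [0.4762 0.2942 0.2131] F [ 0.6  0.4 -0.2] op 1.003
[[-1.0, 0.004, -0.028], [0.004, 1.0, -0.012], [0.028, -0.012, -1.0]]
need mm [-57.2 -22.8  11.8] deg [-0.68 -1.61 -0.23]
rim n 246 inl 246 c,r [0.534  0.2722 0.0514]
```

View pics/w12.png

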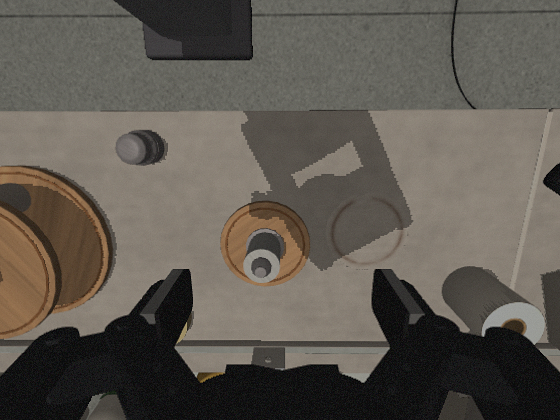

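```bash
python3 -m pendant '-20 -8 0 -0.4 -0.8 -0.2 1; -25 -8 0 -0.3 -0.8 0 1; -12 -5 10 0 0 0 1; -1 0 20 0 0 0 1; 0 0 25 0 0 0 1; 0 0 20 0 0 0 1; 0 0 0 0 0 0 1; 0 0 0 0 0 0 1'; python3 -c "
from h import *;need(.534,.272,.041)"
```

```text
time_s: 27.65
ee_pos: [0.5387, 0.2668, 0.1363]
tool_rot: [[-1.0, 0.009, 0.002], [0.009, 1.0, 0.001], [-0.002, 0.001, -1.0]]
force: [-0.7, -0.0, -0.8]
opening: 0.999
t 27.65 p [0.5387 0.2668 0.1363] F [-0.7 -0.  -0.8] op 0.999
[[-1.0, 0.009, 0.002], [0.009, 1.0, 0.001], [-0.002, 0.001, -1.0]]
need mm [ 5.   5.  95.3] deg [ 0.08  0.11 -0.52]
```

```bash
python3 -m pendant '3 3 8 0 0.1 -0.5 1; 2 2 18 0 0 0 1; 0 0 22 0 0 0 1; 0 0 20 0 0 0 1; 0 0 12 0 0 0 1; 0 0 0 0 0 0 1; 0 0 0 0 0 0 1'; python3 -c "
from h import *;need(.534,.272,.041)"
```

```text
time_s: 28.23
ee_pos: [0.5371, 0.2745, 0.0596]
tool_rot: [[-1.0, -0.001, 0.009], [-0.001, 1.0, 0.006], [-0.009, 0.006, -1.0]]
force: [0.6, -1.2, -0.4]
opening: 1.001
t 28.2333 p [0.5371 0.2745 0.0596] F [ 0.6 -1.2 -0.4] op 1.001
[[-1.0, -0.001, 0.009], [-0.001, 1.0, 0.006], [-0.009, 0.006, -1.0]]
need mm [ 3.3 -2.6 18.6] deg [0.36 0.52 0.04]
```

```bash
python3 -m pendant '3 -2 6 0.3 0.5 0 1; 1 -1 7 0 0 0 1; 0 0 5 0 0 0 1; 0 0 0 0 0 0 1; 0 0 0 0 0 0 1'; python3 -c "
from h import *;need(.534,.272,.041)"
```

```text
time_s: 28.65
ee_pos: [0.5348, 0.2725, 0.0438]
tool_rot: [[-1.0, -0.001, 0.005], [-0.001, 1.0, 0.003], [-0.005, 0.003, -1.0]]
force: [-0.0, 1.2, -0.1]
opening: 1.0
t 28.65 p [0.5348 0.2725 0.0438] F [-0.   1.2 -0.1] op 1.0
[[-1.0, -0.001, 0.005], [-0.001, 1.0, 0.003], [-0.005, 0.003, -1.0]]
need mm [ 0.8 -0.5  2.7] deg [0.18 0.26 0.06]
```

```bash
python3 -m pendant '1 0 3 0.2 0.3 0 1; 0 0 0 0 0 0 0.4; 0 0 0 0 0 0 0; 0 0 0 0 0 0 0; 0 0 0 0 0 0 0; 0 0 0 0 0 0 0;0 0 0 0 0 0 0;0 0 0 0 0 0 0;0 0 0 0 0 0 0' 60; python3 -c "
from h import *;need(.534,.272,.28)"; python3 -m pendant '0 0 -10 0 0 0 0; 0 0 -20 0 0 0 0; 0 0 -30 0 0 0 0; 0 0 -35 0 0 0 0; 0 0 -35 0 0 0 0; 0 0 -35 0 0 0 0; 0 0 -35 0 0 0 0; 0 0 -25 0 0 0 0; 0 0 -15 0 0 0 0; 0 0 0 0 0 0 0;0 0 0 0 0 0 0'; python3 -c "
from h import *;need(.534,.0035,.28)"
```

```text
time_s: 29.4
ee_pos: [0.5345, 0.2727, 0.0415]
tool_rot: [[-1.0, -0.001, 0.0], [-0.001, 1.0, -0.0], [-0.0, -0.0, -1.0]]
force: [0.9, 0.3, 0.4]
opening: 0.41
t 29.4 p [0.5345 0.2727 0.0415] F [0.9 0.3 0.4] op 0.41
[[-1.0, -0.001, 0.0], [-0.001, 1.0, -0.0], [-0.0, -0.0, -1.0]]
need mm [   0.4   -0.7 -238.5] deg [-0.    0.03  0.06]
time_s: 30.32
ee_pos: [0.5304, 0.2709, 0.2947]
tool_rot: [[-1.0, -0.001, -0.008], [-0.001, 1.0, -0.004], [0.008, -0.004, -1.0]]
force: [-0.8, 0.3, -3.2]
opening: 0.406
t 30.3167 p [0.5304 0.2709 0.2947] F [-0.8  0.3 -3.2] op 0.406
[[-1.0, -0.001, -0.008], [-0.001, 1.0, -0.004], [0.008, -0.004, -1.0]]
need mm [  -3.5 -267.3   15.7] deg [-0.21 -0.44  0.05]
```

```bash
python3 -m pendant '-1 -15 0 -0.2 -0.4 0 0; -1 -30 0 0 0 0 0; -1 -35 0 0 0 0 0; -1 -35 0 0 0 0 0; 0 -35 0 0 0 0 0; 0 -35 0 0 0 0 0; 0 -28 0 0 0 0 0; 0 -18 0 0 0 0 0; 0 -8 0 0 0 0 0; 0 0 0 0 0 0 0;0 0 0 0 0 0 0'; python3 -c "
from h import *;need(.534,.0035,.25)"
```

```text
time_s: 31.23
ee_pos: [0.5226, 0.0164, 0.2767]
tool_rot: [[-1.0, -0.003, -0.029], [-0.003, 1.0, -0.004], [0.029, -0.004, -1.0]]
force: [0.1, 0.9, -2.7]
opening: 0.406
t 31.2333 p [0.5226 0.0164 0.2767] F [ 0.1  0.9 -2.7] op 0.406
[[-1.0, -0.003, -0.029], [-0.003, 1.0, -0.004], [0.029, -0.004, -1.0]]
need mm [-12.1 -12.8  26.4] deg [-0.25 -1.66  0.18]
```

```bash
python3 -m pendant '-6 -6 0 -0.1 -0.8 0.1 0; -5 -6 8 -0.1 -0.8 0.1 0; -1 0 12 0 0 0 0; 0 0 0 0 0 0 0; 0 0 0 0 0 0 0'; python3 -c "
from h import *;need(.534,.0035,.25);im,c=snap('wrist','w13');z=monitor.observe()['ee_pos'][2]-.0315;b=im.copy();b[330:]=128;rim(b,c,z,(.534,.003),.052)"
```

```text
time_s: 31.65
ee_pos: [0.5361, 0.0078, 0.2547]
tool_rot: [[-1.0, -0.005, 0.002], [-0.005, 1.0, 0.001], [-0.002, 0.001, -1.0]]
force: [-0.0, 0.1, -1.6]
opening: 0.412
t 31.65 p [0.5361 0.0078 0.2547] F [-0.   0.1 -1.6] op 0.412
[[-1.0, -0.005, 0.002], [-0.005, 1.0, 0.001], [-0.002, 0.001, -1.0]]
need mm [ 2.2 -4.3  4.7] deg [0.03 0.1  0.3 ]
rim n 418 inl 56 c,r [0.5253 0.0083 0.0527]
```

View pics/w13.png

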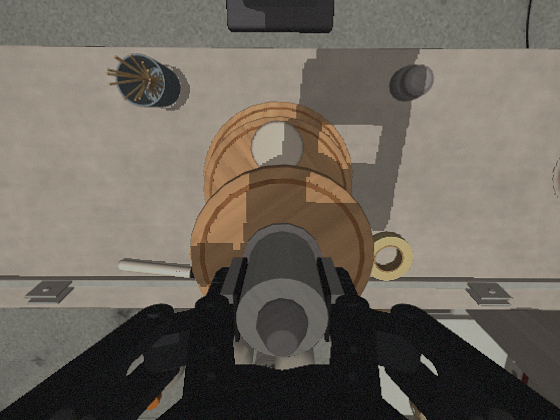

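The narrow plate is held level (left 191, right 374, near edge at row 166), and the flat cheese is visible at (276,143).

```bash
python3 -c "
from h import *
im,c=load('w13')
P=np.array([plane(c,*p,.2232)[:2] for p in [(191,250),(374,250),(283,166)]]);A=np.c_[2*P,np.ones(3)];s=np.linalg.solve(A,(P**2).sum(1));print(s[:2],np.sqrt(s[2]+s[:2]@s[:2]))
"
python3 -m pendant '1 -3 10 0 0.1 0.3 0; 1 -1 15 0 0 0 0; 0 0 15 0 0 0 0; 0 0 8 0 0 0 0; 0 0 0 0 0 0 0; 0 0 0 0 0 0 0'; python3 -c "
from h import *;need(.534,.0035,.194)"
```

```text
[0.53596411 0.00813898] 0.05110566037596486
time_s: 32.2
ee_pos: [0.5355, 0.0053, 0.2058]
tool_rot: [[-1.0, -0.003, 0.004], [-0.003, 1.0, 0.001], [-0.004, 0.001, -1.0]]
force: [0.5, -0.2, -3.1]
opening: 0.408
t 32.2 p [0.5355 0.0053 0.2058] F [ 0.5 -0.2 -3.1] op 0.408
[[-1.0, -0.003, 0.004], [-0.003, 1.0, 0.001], [-0.004, 0.001, -1.0]]
need mm [ 1.5 -1.8 11.8] deg [0.04 0.24 0.15]
```

Held axis coincides with the TCP. Continue down.

```bash
python3 -m pendant '2 -2 3 0 0.3 0.1 0; 0 0 4 0 0 0 0; 0 0 4 0 0 0 0; 0 0 0 0 0 0 0; 0 0 0 0 0 0 0'; python3 -c "
from h import *;need(.534,.0035,.1735)"
```

```text
time_s: 32.62
ee_pos: [0.5347, 0.0031, 0.1958]
tool_rot: [[-1.0, -0.001, 0.002], [-0.001, 1.0, 0.001], [-0.002, 0.001, -1.0]]
force: [0.1, -0.9, -2.1]
opening: 0.409
t 32.6167 p [0.5347 0.0031 0.1958] F [ 0.1 -0.9 -2.1] op 0.409
[[-1.0, -0.001, 0.002], [-0.001, 1.0, 0.001], [-0.002, 0.001, -1.0]]
need mm [ 0.7  0.4 22.3] deg [0.03 0.12 0.05]
```

```bash
python3 -m pendant '1 0 4 0 0.1 0 0; 0 0 4 0 0 0 0; 0 0 4 0 0 0 0; 0 0 3 0 0 0 0; 0 0 0 0 0 0 0'; python3 -c "
from h import *;need(.534,.0035,.1735)"
```

```text
time_s: 33.03
ee_pos: [0.534, 0.0031, 0.1799]
tool_rot: [[-1.0, -0.001, 0.002], [-0.001, 1.0, 0.001], [-0.002, 0.001, -1.0]]
force: [0.0, 0.2, -1.8]
opening: 0.408
t 33.0333 p [0.534  0.0031 0.1799] F [ 0.   0.2 -1.8] op 0.408
[[-1.0, -0.001, 0.002], [-0.001, 1.0, 0.001], [-0.002, 0.001, -1.0]]
need mm [0.1 0.4 6.4] deg [0.03 0.09 0.04]
```

```bash
python3 -m pendant '0 0 3 0 0.1 0 0; 0 0 3 0 0 0 0; 0 0 2 0 0 0 0; 0 0 0 0 0 0 0'; python3 -m pendant '0 0 2 0 0 0 0;0 0 0 0 0 0 0'; python3 -c "
from h import *;need(.534,.0035,.1735)"
```

```text
time_s: 33.37
ee_pos: [0.5355, 0.0031, 0.174]
tool_rot: [[-1.0, -0.001, 0.002], [-0.001, 1.0, 0.0], [-0.002, 0.0, -1.0]]
force: [-0.7, 0.9, -3.3]
opening: 0.411
time_s: 33.53
ee_pos: [0.5358, 0.0032, 0.1738]
tool_rot: [[-1.0, -0.001, 0.003], [-0.001, 1.0, 0.001], [-0.003, 0.001, -1.0]]
force: [-2.0, -0.4, -2.5]
opening: 0.405
t 33.5333 p [0.5358 0.0032 0.1738] F [-2.  -0.4 -2.5] op 0.405
[[-1.0, -0.001, 0.003], [-0.001, 1.0, 0.001], [-0.003, 0.001, -1.0]]
need mm [1.8 0.3 0.3] deg [0.03 0.17 0.05]
```

```bash
python3 -m pendant '0 0 0 0 0 0 0.5; 0 0 0 0 0 0 0.6; 0 0 0 0 0 0 0.8;0 0 0 0 0 0 1;0 0 0 0 0 0 1;0 0 0 0 0 0 1;0 0 0 0 0 0 1;1 0 -10 0 0.3 0 1; 1 0 -15 0 0 0 1; 0 0 -25 0 0 0 1; 0 0 -30 0 0 0 1; 0 0 -30 0 0 0 1; 15 0 -20 0 0 0 1; 20 0 -10 0 0 0 1; 20 0 0 0 0 0 1; 0 0 0 0 0 0 1; 0 0 0 0 0 0 1'; python3 -c "
from h import *;need(.42,.143,.2);im,c=snap('scene','s4');snap('wrist','w14');cv2.imwrite('pics/s4z.png',cv2.resize(im[120:290,200:390],None,fx=3.5,fy=3.5,interpolation=cv2.INTER_CUBIC))"
```

```text
time_s: 34.95
ee_pos: [0.4783, 0.003, 0.3196]
tool_rot: [[-1.0, -0.001, -0.001], [-0.001, 1.0, 0.001], [0.001, 0.001, -1.0]]
force: [-0.2, 0.5, -0.6]
opening: 0.994
t 34.95 p [0.4783 0.003  0.3196] F [-0.2  0.5 -0.6] op 0.994
[[-1.0, -0.001, -0.001], [-0.001, 1.0, 0.001], [0.001, 0.001, -1.0]]
need mm [ 58.  140.  119.8] deg [ 0.03 -0.07  0.05]
```

View pics/s4z.png

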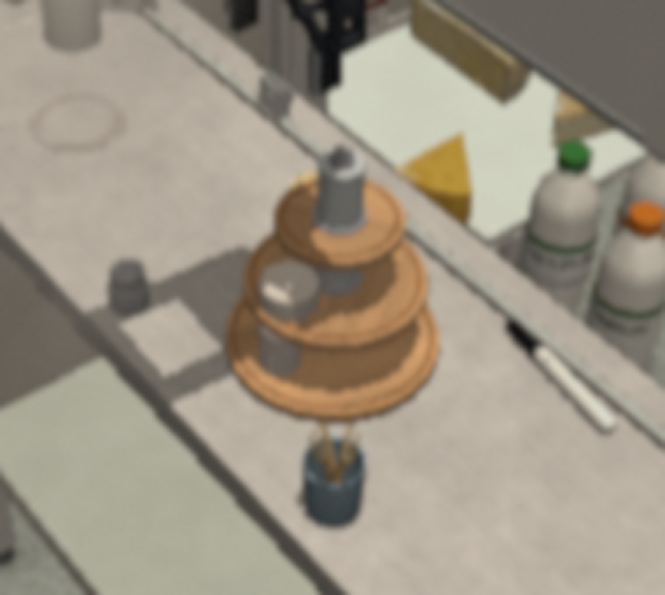

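View pics/w14.png

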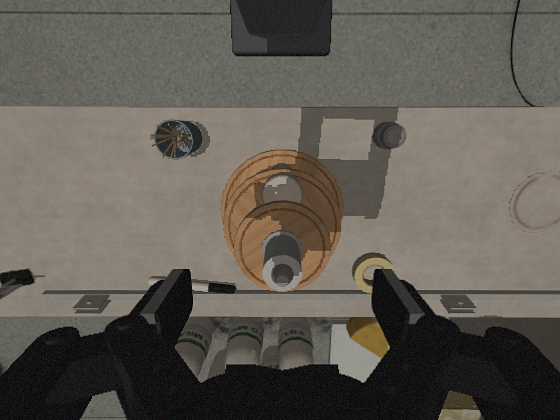

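All three tiers are stacked level with both cheeses standing, and the finial is at (390,134). I'll move to it.

```bash
python3 -c "
from h import *
im,c=load('w14');print('tip',plane(c,283,273,.21),'fin',plane(c,394,136,.045))
P=np.array([plane(c,*p,.142)[:2] for p in [(234,245),(330,245),(282,201)]]);A=np.c_[2*P,np.ones(3)];s=np.linalg.solve(A,(P**2).sum(1));print(s[:2],np.sqrt(s[2]+s[:2]@s[:2]))"
python3 -m pendant '5 15 0 0 0 0 1; 12 30 0 0 0 0 1; 14 34 5 0 0 0 1; 14 30 15 0 0 0 1; 8 20 25 0 0 0 1; 3 10 35 0 0 0 1; 0 0 35 0 0 0 1; 0 0 20 0 0 0 1;0 0 0 0 0 0 1; 0 0 0 0 0 0 1'; python3 -c "
from h import *;need(.4215,.144,.15);im,c=snap('wrist','w15')"
```

```text
tip [0.52857281 0.00411481 0.21      ] fin [0.42337142 0.14490587 0.045     ]
[0.53410877 0.00340965] 0.05117219626150773
time_s: 35.88
ee_pos: [0.4283, 0.1499, 0.176]
tool_rot: [[-1.0, 0.001, -0.002], [0.001, 1.0, 0.0], [0.002, 0.0, -1.0]]
force: [0.4, 0.6, 0.1]
opening: 1.001
t 35.8833 p [0.4283 0.1499 0.176 ] F [0.4 0.6 0.1] op 1.001
[[-1.0, 0.001, -0.002], [0.001, 1.0, 0.0], [0.002, 0.0, -1.0]]
need mm [ 6.8 -5.9 26. ] deg [ 0.01 -0.09 -0.05]
```

View pics/w15.png

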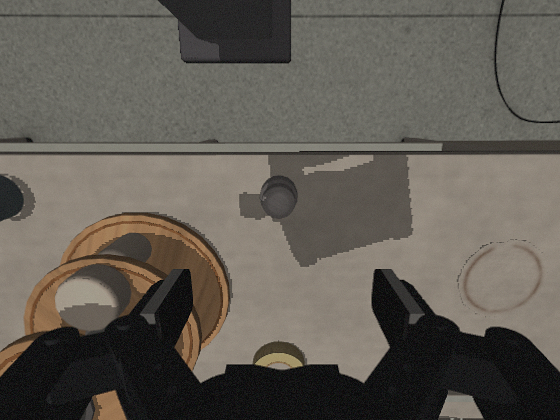

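```bash
python3 -c "
from h import *
im,c=load('w15')
for z in(.022,.045):print(plane(c,278,196,z), plane(c,278,200,z))
g=cv2.resize(im[150:250,220:340],None,fx=5,fy=5,interpolation=cv2.INTER_CUBIC);cv2.imwrite('pics/w15z.png',cv2.convertScaleAbs(g,alpha=1.6))"
```

```text
[0.42245531 0.14642602 0.022     ] [0.42631664 0.14640667 0.022     ]
[0.41688905 0.14669983 0.045     ] [0.42043395 0.14668207 0.045     ]
```

View pics/w15z.png

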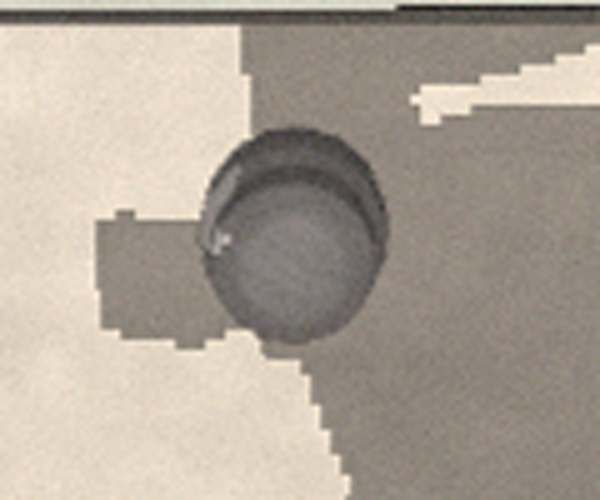

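```bash
python3 -c "
from h import *
im,c=load('w15')
print(plane(c,279.3,202,.041),plane(c,279.2,193.4,.0), plane(c,279.2,195,.011))"
python3 -m pendant '3 -1 10 0 0 0 1; 2 -1 20 0 0 0 1; 0 0 30 0 0 0 1; 0 0 30 0 0 0 1; 0 0 20 0 0 0 1; 0 0 0 0 0 0 1; 0 0 0 0 0 0 1'; python3 -c "
from h import *;need(.423,.147,.02)"
```

```text
[0.42326956 0.14776658 0.041     ] [0.42509246 0.14738611 0.        ] [0.42412113 0.14746649 0.011     ]
time_s: 36.52
ee_pos: [0.4371, 0.1499, 0.073]
tool_rot: [[-1.0, 0.005, 0.021], [0.005, 1.0, 0.007], [-0.021, 0.007, -1.0]]
force: [0.5, 0.5, -0.2]
opening: 0.997
t 36.5167 p [0.4371 0.1499 0.073 ] F [ 0.5  0.5 -0.2] op 0.997
[[-1.0, 0.005, 0.021], [0.005, 1.0, 0.007], [-0.021, 0.007, -1.0]]
need mm [15.2 -3.4 52.7] deg [ 0.41  1.2  -0.3 ]
```

```bash
python3 -m pendant '8 -1 4 0.4 0.6 -0.3 1; 6 -1 8 0 0.6 0 1; 1 0 12 0 0 0 1; 0 0 10 0 0 0 1; 0 0 0 0 0 0 1; 0 0 0 0 0 0 1'; python3 -c "
from h import *;need(.4237,.1475,.02)"
```

```text
time_s: 37.02
ee_pos: [0.4256, 0.149, 0.0434]
tool_rot: [[-1.0, 0.0, 0.008], [0.0, 1.0, 0.003], [-0.008, 0.003, -1.0]]
force: [0.0, -0.8, 0.3]
opening: 0.999
t 37.0167 p [0.4256 0.149  0.0434] F [ 0.  -0.8  0.3] op 0.999
[[-1.0, 0.0, 0.008], [0.0, 1.0, 0.003], [-0.008, 0.003, -1.0]]
need mm [ 2.1 -1.6 23.3] deg [ 0.17  0.48 -0.  ]
```

```bash
python3 -m pendant '2 -1 6 0.2 0.5 0 1; 1 0 7 0 0 0 1; 0 0 6 0 0 0 1; 0 0 3 0 0 0 1; 0 0 0 0 0 0 1; 0 0 0 0 0 0 1'; python3 -c "
from h import *;need(.4237,.1475,.02)"
```

```text
time_s: 37.52
ee_pos: [0.4231, 0.1482, 0.0201]
tool_rot: [[-1.0, 0.0, 0.0], [0.0, 1.0, -0.0], [-0.0, -0.0, -1.0]]
force: [-0.5, 0.1, -0.4]
opening: 1.0
t 37.5167 p [0.4231 0.1482 0.0201] F [-0.5  0.1 -0.4] op 1.0
[[-1.0, 0.0, 0.0], [0.0, 1.0, -0.0], [-0.0, -0.0, -1.0]]
need mm [-0.6 -0.7  0.1] deg [-0.02  0.01 -0.  ]
```

```bash
python3 -m pendant '0 0 0 0 0 0 0.5; 0 0 0 0 0 0 0.3; 0 0 0 0 0 0 0.2; 0 0 0 0 0 0 0.2; 0 0 0 0 0 0 0.2;0 0 0 0 0 0 0.2;0 0 0 0 0 0 0.2;0 0 0 0 0 0 0.2' 50; python3 -c "
from h import *;need(.4237,.1475,.02);snap('wrist','w16')"
```

```text
time_s: 38.18
ee_pos: [0.4234, 0.1483, 0.0211]
tool_rot: [[-1.0, -0.0, 0.001], [-0.0, 1.0, -0.0], [-0.001, -0.0, -1.0]]
force: [-0.7, 0.9, -0.7]
opening: 0.403
t 38.1833 p [0.4234 0.1483 0.0211] F [-0.7  0.9 -0.7] op 0.403
[[-1.0, -0.0, 0.001], [-0.0, 1.0, -0.0], [-0.001, -0.0, -1.0]]
need mm [-0.3 -0.8  1.1] deg [-0.01  0.06  0.01]
```

View pics/w16.png

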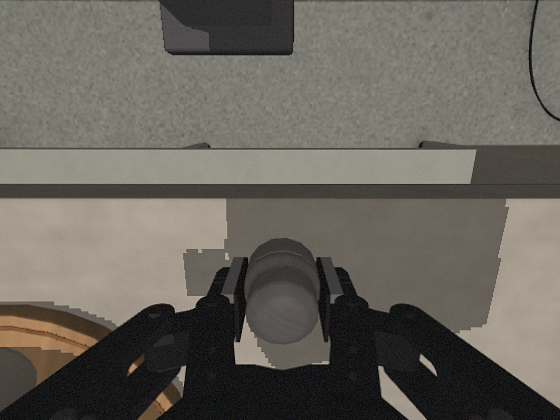

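The finial is gripped on its 36 mm section. Lift.

```bash
python3 -m pendant '0 0 -10 0 0 0 0.2; 0 0 -20 0 0 0 0.2; 0 0 -30 0 0 0 0.2; 0 0 -35 0 0 0 0.2; 0 0 -35 0 0 0 0.2; 0 0 -35 0 0 0 0.2; 0 0 -35 0 0 0 0.2; 0 0 -35 0 0 0 0.2; 0 0 -25 0 0 0 0.2; 0 0 -10 0 0 0 0.2; 0 0 0 0 0 0 0.2;0 0 0 0 0 0 0.2'; python3 -c "
from h import *;need(.534,.0035,.27)"
```

```text
time_s: 39.23
ee_pos: [0.4193, 0.1471, 0.3102]
tool_rot: [[-1.0, -0.0, -0.0], [-0.0, 1.0, -0.0], [0.0, -0.0, -1.0]]
force: [0.1, -0.7, -1.6]
opening: 0.404
t 39.2333 p [0.4193 0.1471 0.3102] F [ 0.1 -0.7 -1.6] op 0.404
[[-1.0, -0.0, -0.0], [-0.0, 1.0, -0.0], [0.0, -0.0, -1.0]]
need mm [-114.7 -143.6   40.2] deg [-0.02 -0.01  0.  ]
```

```bash
python3 -m pendant '-10 -12 0 0 0 0 0.2; -18 -23 0 0 0 0 0.2; -22 -28 0 0 0 0 0.2; -22 -28 0 0 0 0 0.2; -20 -25 5 0 0 0 0.2; -14 -18 8 0 0 0 0.2; -6 -8 8 0 0 0 0.2; 0 0 0 0 0 0 0.2;0 0 0 0 0 0 0.2'; python3 -c "
from h import *;need(.534,.0035,.27)"
```

```text
time_s: 39.98
ee_pos: [0.5276, -0.0011, 0.2761]
tool_rot: [[-1.0, -0.003, -0.02], [-0.003, 1.0, -0.0], [0.02, -0.0, -1.0]]
force: [-0.9, 0.1, -1.3]
opening: 0.405
t 39.9833 p [ 0.5276 -0.0011  0.2761] F [-0.9  0.1 -1.3] op 0.405
[[-1.0, -0.003, -0.02], [-0.003, 1.0, -0.0], [0.02, -0.0, -1.0]]
need mm [-6.5  4.6  5.9] deg [-0.   -1.15  0.17]
```

```bash
python3 -m pendant '-3 3 3 0 -0.6 0.1 0.2; -3 2 6 0 -0.6 0.1 0.2; 0 0 10 0 0 0 0.2; 0 0 6 0 0 0 0.2; 0 0 0 0 0 0 0.2; 0 0 0 0 0 0 0.2'; python3 -c "
from h import *;need(.534,.0035,.236);snap('scene','s5');snap('wrist','w17')"
```

```text
time_s: 40.48
ee_pos: [0.5302, 0.009, 0.2474]
tool_rot: [[-1.0, -0.004, -0.001], [-0.004, 1.0, 0.001], [0.001, 0.001, -1.0]]
force: [-0.2, 0.6, -1.5]
opening: 0.403
t 40.4833 p [0.5302 0.009  0.2474] F [-0.2  0.6 -1.5] op 0.403
[[-1.0, -0.004, -0.001], [-0.004, 1.0, 0.001], [0.001, 0.001, -1.0]]
need mm [-3.8 -5.5 11.3] deg [ 0.06 -0.05  0.23]
```

View pics/w17.png

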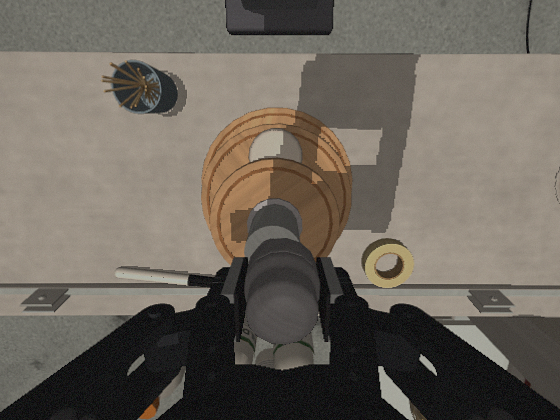

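The post axis shows left of the finial at column 273, against 282. That agrees with the 5.5 mm y correction I need.

```bash
python3 -m pendant '-2 -3 2 0 0 0.2 0.2; -2 -2.5 3 0 0 0 0.2; 0 0 3 0 0 0 0.2; 0 0 0 0 0 0 0.2; 0 0 0 0 0 0 0.2'; python3 -c "
from h import *;need(.534,.0035,.236)"
```

```text
time_s: 41.0
ee_pos: [0.536, 0.0024, 0.2402]
tool_rot: [[-1.0, 0.001, 0.003], [0.001, 1.0, 0.001], [-0.003, 0.001, -1.0]]
force: [-1.1, -0.8, -1.6]
opening: 0.401
t 41.0 p [0.536  0.0024 0.2402] F [-1.1 -0.8 -1.6] op 0.401
[[-1.0, 0.001, 0.003], [0.001, 1.0, 0.001], [-0.003, 0.001, -1.0]]
need mm [2.  1.1 4.2] deg [ 0.05  0.15 -0.03]
```

```bash
python3 -m pendant '2 1 2 0 0.1 0 0.2; 1 0 3 0 0 0 0.2; 0 0 3 0 0 0 0.2; 0 0 3 0 0 0 0.2; 0 0 0 0 0 0 0.2'; python3 -c "
from h import *;need(.534,.0035,.217)"
```

```text
time_s: 41.42
ee_pos: [0.5326, 0.0034, 0.2282]
tool_rot: [[-1.0, 0.001, 0.001], [0.001, 1.0, 0.001], [-0.001, 0.001, -1.0]]
force: [-1.2, -0.4, -0.4]
opening: 0.401
t 41.4167 p [0.5326 0.0034 0.2282] F [-1.2 -0.4 -0.4] op 0.401
[[-1.0, 0.001, 0.001], [0.001, 1.0, 0.001], [-0.001, 0.001, -1.0]]
need mm [-1.4  0.1 11.2] deg [ 0.05  0.04 -0.06]
```

```bash
python3 -m pendant '-1 0 3 0 0 0 0.2; 0 0 3 0 0 0 0.2; 0 0 3 0 0 0 0.2; 0 0 0 0 0 0 0.2'; python3 -c "
from h import *;need(.534,.0035,.217)"
```

```text
time_s: 41.75
ee_pos: [0.5336, 0.0035, 0.218]
tool_rot: [[-1.0, 0.001, 0.0], [0.001, 1.0, 0.001], [-0.0, 0.001, -1.0]]
force: [-0.8, -0.7, -1.5]
opening: 0.398
t 41.75 p [0.5336 0.0035 0.218 ] F [-0.8 -0.7 -1.5] op 0.398
[[-1.0, 0.001, 0.0], [0.001, 1.0, 0.001], [-0.0, 0.001, -1.0]]
need mm [-0.4  0.   1. ] deg [ 0.05  0.02 -0.04]
```

```bash
python3 -m pendant '0 0 2 0 0 0 0.2; 0 0 0 0 0 0 0.2'; python3 -m pendant '0 0 1 0 0 0 0.2; 0 0 0 0 0 0 0.2'; python3 -m pendant '0 0 0 0 0 0 0.5; 0 0 0 0 0 0 0.6; 0 0 0 0 0 0 0.8;0 0 0 0 0 0 1;0 0 0 0 0 0 1;0 0 0 0 0 0 1;0 0 0 0 0 0 1'
```

```text
time_s: 41.92
ee_pos: [0.5348, 0.0034, 0.2169]
tool_rot: [[-1.0, 0.001, 0.003], [0.001, 1.0, 0.001], [-0.003, 0.001, -1.0]]
force: [-1.0, 0.1, -2.1]
opening: 0.401
time_s: 42.08
ee_pos: [0.5356, 0.0034, 0.2169]
tool_rot: [[-1.0, 0.001, 0.005], [0.001, 1.0, 0.001], [-0.005, 0.001, -1.0]]
force: [0.2, -0.1, -1.6]
opening: 0.398
time_s: 42.67
ee_pos: [0.5355, 0.0034, 0.2166]
tool_rot: [[-1.0, 0.001, 0.005], [0.001, 1.0, 0.001], [-0.005, 0.001, -1.0]]
force: [-0.9, 0.9, 0.4]
opening: 0.997
```

```bash
python3 -m pendant '1 0 -10 0 0.3 0 1; 0 0 -15 0 0 0 1; 0 0 -20 0 0 0 1; 0 0 -25 0 0 0 1; 15 0 -20 0 0 0 1; 25 0 -10 0 0 0 1; 35 0 0 0 0 0 1; 35 0 0 0 0 0 1; 30 0 0 0 0 0 1;10 0 0 0 0 0 1; 0 0 0 0 0 0 1; 0 0 0 0 0 0 1'; python3 -c "
from h import *;st();im,c=snap('scene','s6');snap('wrist','w18');snap('top','t6');cv2.imwrite('pics/s6z.png',cv2.resize(im[100:290,200:390],None,fx=3.1,fy=3.1,interpolation=cv2.INTER_CUBIC))"
```

```text
time_s: 43.67
ee_pos: [0.3794, 0.0034, 0.3208]
tool_rot: [[-1.0, 0.001, 0.0], [0.001, 1.0, 0.001], [-0.0, 0.001, -1.0]]
force: [-0.2, 0.7, 0.2]
opening: 1.0
t 43.6667 p [0.3794 0.0034 0.3208] F [-0.2  0.7  0.2] op 1.0
[[-1.0, 0.001, 0.0], [0.001, 1.0, 0.001], [-0.0, 0.001, -1.0]]
```

View pics/s6z.png

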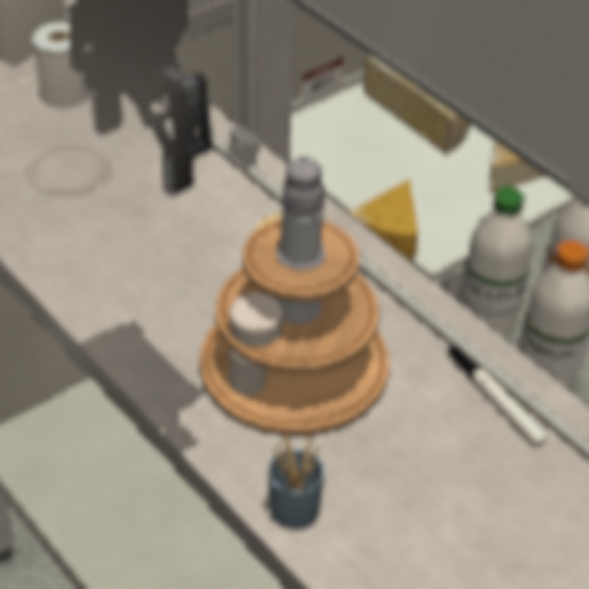

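View pics/w18.png

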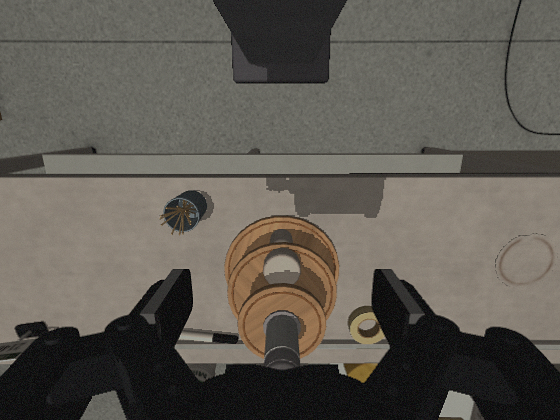

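The finial stands straight on the column (zoom 304,160-255), with both cheeses and the pot in place. One last numeric check on its height.

```bash
python3 -c "
from h import *
im,c=load('s6');print('pred finial top',proj(c,[.534,.0035,.241]),'if 14mm high',proj(c,[.534,.0035,.255]),'seen',200+304/3.1,100+158/3.1)
print('pot',plane(load('w18')[1],181,215,.06))
from scipy.spatial.transform import Rotation
t,ct=load('t6');o,co=load('top0');d=cv2.absdiff(t,o)[205:250,305:350].mean();print('top pot diff',d)"
```

```text
pred finial top [297.74182751 152.62500416] if 14mm high [297.90381512 148.22747372] seen 298.06451612903226 150.96774193548387
pot [ 0.42569392 -0.12887316  0.06      ]
top pot diff 5.350123456790123
```

```bash
python3 -m pendant '0 0 0 0 0 0 1; 0 0 0 0 0 0 1; 0 0 0 0 0 0 1'; python3 -c "
from h import *;st();workorder.close_job()"
```

```text
time_s: 44.07
ee_pos: [0.3831, 0.0034, 0.3202]
tool_rot: [[-1.0, 0.001, -0.001], [0.001, 1.0, 0.001], [0.001, 0.001, -1.0]]
force: [-0.4, 0.2, 0.0]
opening: 1.001
t 44.0667 p [0.3831 0.0034 0.3202] F [-0.4  0.2  0. ] op 1.001
[[-1.0, 0.001, -0.001], [0.001, 1.0, 0.001], [0.001, 0.001, -1.0]]
the job is handed in; nothing more can be done
```

The cheese stand is built in the order you gave, and I handed the job in at about 44 s with the gripper open and clear. The order was tall cheese on the base, wider plate, flat cheese, narrower plate, finial.

- **Seating:** the tool stopped within about 0.5 mm of the expected seated height for both plates and the finial. The final pictures show every tier and the finial straight and level.
- **Cheeses and pot:** both cheeses stand upright beside the posts. The pot measured within 4 mm of its starting place, which is close to what the cameras can resolve.
- **Weak or disagreeing checks:**
  - No upward contact force showed when the plates and the finial bottomed out, so "fully home" rests on the heights and pictures.
  - The rim fits on the held or stacked plates were partly spoiled by shadow and overlapping plates, and some were off by several millimetres. I used hand-picked rim points and the tool position instead.
  - The finial's top appeared about 1.5 pixels above its predicted point. I put this down to its rounded top; a finial stuck on the spigot tip would have shown about 4 pixels.

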